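# Clear the jar out of the clamping jig, close its jaw and lock it

## Robot

A 6-joint arm with a two-finger parallel gripper is mounted at the origin on a cart in front of the work surface, level with it; the furniture and walls round the work are solid. World frame = base frame: x ahead of the robot, y to its left, z up, the work surface at z = 0. Lengths are in m, angles in rad, forces in N, time in s.
With the tool pointing down it reaches from about 0.35 to 0.775 m from the base axis. Payload 5.5 kg.
Tool frame: the origin (TCP) lies between the finger pads; the fingertips stand 8 mm ahead of it and the grasp point (between the pads) lies 11 mm behind it; z points along the fingers, y is the line along which they close (so a half turn about z gives the same grasp; the last joint's range is limited). The gripper opens to 85 mm and grips with 20 to 120 N. Pads are 22 mm wide; open, the fingers measure 114 mm over their backs; the gripper's body (76 mm by 85 mm) begins 54 mm behind the grasp point. The pads swing forward as they close: fully open they stand 13 mm farther back than shut.
Start: joints at [-0.14, 0.313, 0.046, 1.304, 0, 1.431], TCP at [0.575, -0, 0.206] pointing down, gripper open.
Joint ranges: [-2.76, 2.76], [-0.86, 1.69], [-1.03, 1.26], [-2.2, 2.34], [-1.47, 1.5], [-3.14, 3.14]. Speed limits (rad/s): [2.57, 2.57, 3.14, 3.14, 3.14, 3.14].

## Interface

Orientations are given as a unit quaternion [w, x, y, z].
In Python, from workcell import env gives the robot as it stands.
- The arm moves only by the tool move_arm, never from a script. Its argument "moves" is one flat list of numbers, 5 for each row, row after row: the shift along the world's x, y, z in m, then the turn about the world's z in rad, then the finger opening in m, from 0 to 0.0854. A call has 1 to 12 rows; each row is the pose to reach, as a shift and turn from the pose commanded when the call began; what a row does not reach only later rows make up. A row lasts 1/12 s, in which the tool goes at most 41.7 mm and 7.16 degrees, less where a joint would pass 70% of its speed; a pose out of reach is approached as far as the arm can. A call with a gripper value outside its range is refused whole. The fingers move at their own pace and stop on an object; "newtons" is the grip in N (left out, the last holds). Time passes only in rows, so rows that repeat a pose let the fingers close. It gives the time, the measured TCP pose, the force, the opening and the grip force at its end, in the units of the state.
- env.get_state(): the state, without advancing time (a new reading comes with each control period).
- env.read_camera(name): name is "scene" or "side" or "wrist"; returns a dict with "pixels" (420x560x3 uint8, red, green, blue), "camera_matrix" (3x3 intrinsics, pixels), "rvec" (rotation vector, rad) and "tvec" (3), from world to camera coordinates, as OpenCV has them. Camera axes: x right, y down, z forward; pixel columns grow to the right and rows downward; lengths in m; the calibration is good to about 2 mm. A picture is of the moment at which its call begins. There is no depth.
- env.hand_in(): hands the job in; it is judged then, once.
The state is a dict: "clock": time; "joint_pos": joint angles; "qvel": joint speeds; "tau": joint torques, N m; "tcp_pos": TCP position; "orientation": TCP orientation; "wrist_force": force on the tool from outside, world axes, zero at the start; "ft_torque": the same for the moment, N m; "finger_gap": finger opening in m; "grip_force": force on a finger pad.
Only numpy, scipy, OpenCV 4.12 (cv2) and the standard library are available. Lean on these libraries where they do the work, as an engineer would, in place of code of your own. Each camera call takes 0.05 s, during which the arm holds its last target. There are 200 camera calls.

## Task

The wooden sanding block is to be clamped in the jig, but a glitter jar is standing in the way between block and sliding jaw. Lift the jar out and stand it upright on the bare table clear of the jig; then, with the cam lever still up, push the jaw until the block is squarely home against the fixed stop, and fold the lever fully down to lock it. Do not tip the jar over, and leave the dish of caps and the larger jar where they are.

Things in the scene. Friction and masses are not known exactly. Their poses are not given: they have to be found in the camera images.
- jig: Wooden clamping jig fixed to the table. Bed 250 x 110 x 12 mm (from x = -122 to +128 mm of its frame); origin under the bed at table height, axes: z up, x from the fixed stop towards the jaw, y across. The fixed stop is the upright 20 mm thick, 110 mm wide board at the -x end, its inner face at x = -100 mm, its top 45 mm above the table. The jaw slides on the bed towards -x.
- jaw (a joint): Sliding jaw, metres it has closed: 0 = its face at jig x = +50 mm; 0.110 = its face is 40 mm from the stop, which holds the block home; mechanical end 0.116. About 2 N of friction. The jaw board is 18 mm thick, 100 mm wide, its top 49 mm above the table; behind it (+x) a 50 mm wide carriage runs back 55 mm, its top 41 mm above the table, with the lever's two steel cheeks on it.
- jaw_face (a point): Centre of the jaw's clamping face (looks to jig -x), 31 mm above the table; moves with the jaw.
- jaw_back (a point): Centre of the back end of the jaw's carriage (looks to jig +x; 50 mm wide, from 13 to 41 mm above the table), 28 mm above the table: push here towards jig -x. Moves with the jaw.
- cam_lever (a joint): Cam lever on the jaw's carriage, radians: 0 = straight up (open), it swings about an axis along jig x towards jig +y, 1.57 = lying level (locked, its end). It stays where it is left; about 0.07 N m.
- lever_hinge (a point): Point on the lever's axis, 55 mm above the table, 37 mm ahead of the carriage's back end; moves with the jaw.
- lever_tip (a point): Free end of the lever, 56 mm from its axis; the outer 36 mm are a round black grip 13 mm thick. Moves with the lever.
- block: Wooden sanding block 40 x 85 x 31 mm, loose on the jig's bed next to the fixed stop; origin at the centre of its underside, x across its 40 mm width (along jig x when square), z up.
- jar: Glitter jar with a ribbed white screw lid, 43 mm in diameter and 58 mm tall, about 60 g, standing on the jig's bed between block and jaw; origin at the centre of its underside, z up.
- pad: Closed order pad with a red cover, 210 (x) x 151 (y) x 13 mm, lying fixed on the table; origin at the centre of its underside. Not part of the job.
- dish: Shallow white dish of caps, 82 mm in diameter, 20 mm high, on the table; leave it alone. Origin at the centre of its underside.
- big_jar: Larger glitter jar, 49 mm in diameter, 65 mm tall, on the table away from the jig; leave it alone. Origin at the centre of its underside.

How it is judged:
On the way, in this order (a step that is already met when the one before it is completed fails the run):
1. the jar stands upright on the table clear of the jig, let go ((y of jar in the frame of jig above 0.08 m or y of jar in the frame of jig below -0.08 m or x of jar in the frame of jig above 0.153 m or x of jar in the frame of jig below -0.147 m) and angle between jar's own z axis and vertical below 0.12 rad and height (world z) of jar between -0.008 and 0.008 m and contact force between the fingers and jar below 0.1 N and linear speed of jar below 0.03 m/s), for 0.2 s.
2. with the lever still up, the jaw is pushed in and the block is squarely home against the stop (value of joint jaw above 0.106 m and x of block in the frame of jig below -0.0765 m and angle between the x axis of block and the x axis of jig, either way round below 0.06 rad and value of joint cam_lever below 0.6 rad), for 0.2 s.
At the end, for the whole second after the job is handed in: Jaw closed 106 mm or more, block within 3.5 mm of the stop and square to it (0.06 rad), lever down past 1.35 rad; jar at rest upright on the table, its whole foot off the jig; dish and larger jar within 30 mm of where they stood (value of joint jaw above 0.106 m and x of block in the frame of jig below -0.0765 m and angle between the x axis of block and the x axis of jig, either way round below 0.06 rad and value of joint cam_lever above 1.35 rad and (y of jar in the frame of jig above 0.08 m or y of jar in the frame of jig below -0.08 m or x of jar in the frame of jig above 0.153 m or x of jar in the frame of jig below -0.147 m) and angle between jar's own z axis and vertical below 0.12 rad and height (world z) of jar between -0.008 and 0.008 m and linear speed of jar below 0.02 m/s and distance of each of dish, big_jar from where it was at the start of the episode below 0.03 m); the robot touches nothing.
It fails at once if the jar is tipped over (more than 0.7 rad) (angle between jar's own z axis and vertical above 0.7 rad).
It fails at once if the dish is moved by more than 30 mm (distance of dish from where it was at the start of the episode above 0.03 m).
It fails at once if the larger jar is moved by more than 30 mm (distance of big_jar from where it was at the start of the episode above 0.03 m).
It also fails if it takes over 70 s, if anything falls off the work surface, if the arm or the gripper's body presses on something with over 40 N, if the wrist force passes 120 N, or if a joint passes its speed limit or range.

## Working session

There is one attempt and no reset: what is moved stays moved. The work goes in short steps, Python scripts to look and compute and a tool call to move; the robot and the scene stay as the last step left them, time stands still between calls to the robot, and variables do not carry over. Pictures are saved under pics/ and viewed, at most 10 in all, crops included, and the job is handed in when it is done.

Besides the shell and the picture viewer there is one more tool, called as name(argument=value, ...), one argument or row to a line, values as JSON. move_arm: Moves the arm, as the interface text tells. Its arguments: {"type":"object","properties":{"moves":{"type":"array"},"newtons":{"type":"number"}},"required":["moves"]}

```bash
mkdir -p pics
cat > h.py <<'E'
import numpy as np, cv2
from workcell import env
def snap(n,f):
    c=env.read_camera(n); cv2.imwrite(f'pics/{f}.png',c['pixels'][:,:,::-1]); np.savez(f'pics/{f}.npz',K=c['camera_matrix'],r=c['rvec'],t=c['tvec']); return c
def ray(f,u,v,z):
    d=np.load(f'pics/{f}.npz'); R=cv2.Rodrigues(d['r'].reshape(3))[0]; C=-R.T@d['t'].reshape(3)
    w=R.T@np.linalg.inv(d['K'])@[u,v,1]; return C+w*(z-C[2])/w[2]
def proj(f,p):
    d=np.load(f'pics/{f}.npz'); return cv2.projectPoints(np.array(p,float).reshape(-1,3),d['r'].reshape(3),d['t'].reshape(3),d['K'],None)[0].reshape(-1,2)
E
python3 - <<'E'
from h import *
for n in('scene','side','wrist'): snap(n,n+'0')
a=cv2.imread('pics/scene0.png');b=cv2.imread('pics/side0.png')
print(env.get_state())
E
```

```text
{'clock': 0.15, 'joint_pos': array([-1.39583608e-01,  3.13840331e-01,  4.52887816e-02,  1.30363756e+00,
       -1.85408426e-06,  1.43120204e+00]), 'qvel': array([-1.73415372e-06, -2.42105863e-03,  4.14809454e-03, -1.06176917e-03,
       -7.54259224e-04,  3.10042845e-04]), 'tau': array([ 1.76330479e-03, -4.81067133e+01,  2.98815805e+01,  1.39078675e-02,
       -1.10673584e-04, -5.56924022e-05]), 'tcp_pos': array([5.74589410e-01, 5.68732603e-05, 2.04826662e-01]), 'orientation': array([-5.55589493e-04,  7.07102835e-01,  7.07110385e-01, -4.19860102e-04]), 'wrist_force': array([-0.44350225,  0.05350386,  0.46334581]), 'ft_torque': array([-0.00067605,  0.017929  , -0.05293652]), 'grip_force': 0.0, 'finger_gap': 0.08523866773770047}
```

View pics/scene0.png

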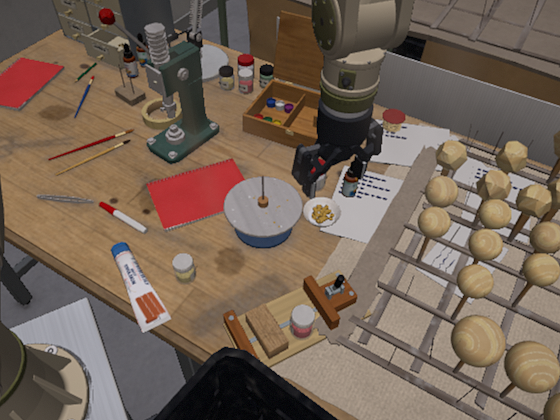

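View pics/wrist0.png

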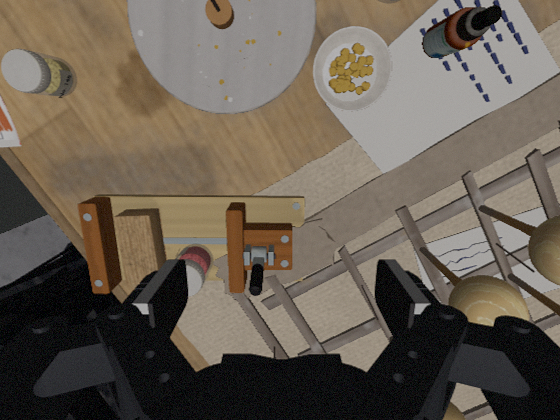

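View pics/side0.png

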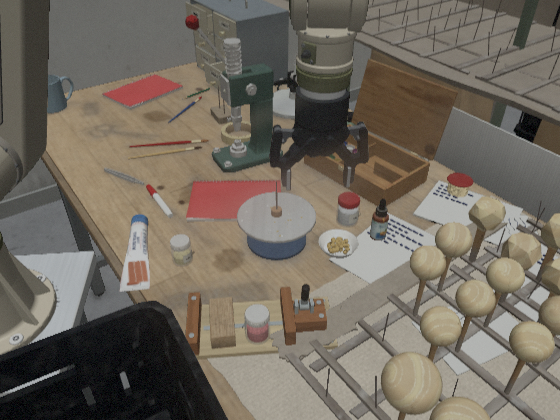

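The wrist view shows the jig: stop near (98,245), jaw board near (236,248), lever at (257,275), block at (140,245) and jar lid near (190,270), partly hidden by a finger. In the side view the jar lid is at (257,312). I'll enlarge the jig in both.

Run:
```python
from h import *
a=cv2.imread('pics/wrist0.png')[180:310,70:320];b=cv2.imread('pics/side0.png')[275:365,175:335]
a=cv2.resize(a,None,fx=3,fy=3,interpolation=cv2.INTER_CUBIC)
b=cv2.resize(b,None,fx=5,fy=5,interpolation=cv2.INTER_CUBIC)
cv2.imwrite('pics/wc.png',a);cv2.imwrite('pics/sc.png',b)
for n,u,v,z in [('wrist0',82,200,.045),('wrist0',92,293,.045),('wrist0',228,205,.049),('wrist0',228,291,.049),('wrist0',304,198,.012),('side0',257,312,.058)]: print(n,u,v,ray(n,u,v,z).round(4))
d=np.load('pics/wrist0.npz');print((-cv2.Rodrigues(d['r'].reshape(3))[0].T@d['t'].reshape(3)))
```

```text
wrist0 82 200 [ 0.3614 -0.0143  0.045 ]
wrist0 92 293 [ 0.3536 -0.1266  0.045 ]
wrist0 228 205 [ 0.5182 -0.0187  0.049 ]
wrist0 228 291 [ 0.5135 -0.1214  0.049 ]
wrist0 304 198 [ 0.6014 -0.0204  0.012 ]
side0 257 312 [ 0.4712 -0.0871  0.058 ]
[0.57510866 0.07157595 0.37331869]
```

View pics/wc.png

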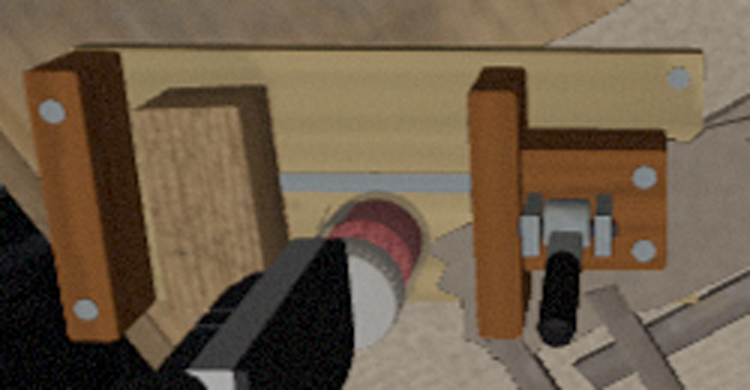

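View pics/sc.png

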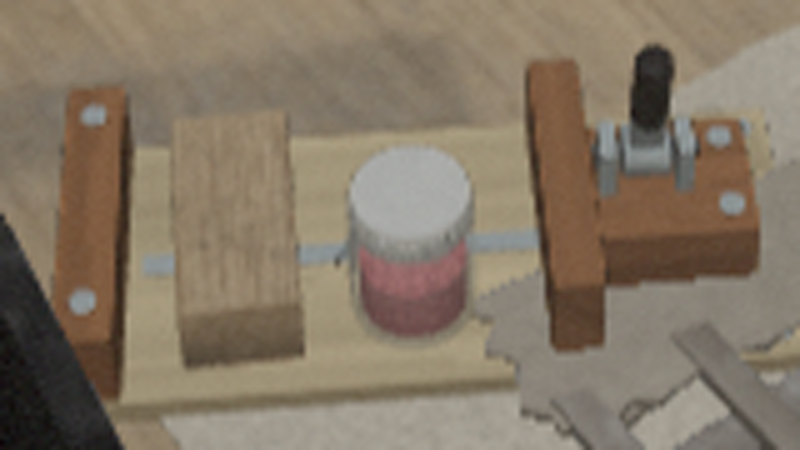

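```bash
cat > fit.py <<'E'
from h import *
from scipy.optimize import least_squares
W=lambda u,v:(u/3+70-.33,v/3+180-.33)
S=lambda u,v:(u/5+175-.4,v/5+275-.4)
# jig x,y,z, isjaw
O=[('wrist0',W(27,70),-.12,.055,.045,0),('wrist0',W(75,66),-.1,.055,.045,0),('wrist0',W(70,340),-.12,-.055,.045,0),('wrist0',W(122,338),-.1,-.055,.045,0),
('wrist0',W(470,92),.05,.05,.049,1),('wrist0',W(524,90),.068,.05,.049,1),('wrist0',W(478,338),.05,-.05,.049,1),('wrist0',W(524,336),.068,-.05,.049,1),
('side0',S(68,90),-.12,.055,.045,0),('side0',S(128,88),-.1,.055,.045,0),
('side0',S(527,65),.05,.05,.049,1),('side0',S(575,60),.068,.05,.049,1),('side0',S(552,292),.05,-.05,.049,1),('side0',S(605,290),.068,-.05,.049,1),
('wrist0',W(703,50),.128,.055,.012,0)]
def w(p,x,y,z,j):
    x=x-p[3]*j; c,s=np.cos(p[2]),np.sin(p[2]); return [p[0]+c*x-s*y,p[1]+s*x+c*y,z]
res=lambda p:np.concatenate([proj(o[0],w(p,*o[2:]))[0]-o[1] for o in O])
r=least_squares(res,[.47,-.07,0,0],loss='soft_l1')
print('jig',r.x.round(4)); print(res(r.x).reshape(-1,2).round(1).tolist())
P=r.x
inv=lambda q:(np.array([[np.cos(P[2]),np.sin(P[2])],[-np.sin(P[2]),np.cos(P[2])]])@(np.array(q)[:2]-P[:2])).round(4)
j=ray('side0',*S(411,201),.058);print('jar',j.round(4),inv(j))
for q in[(173,118),(288,110),(302,308),(183,335)]:
    b=ray('side0',*S(*q),.043);print('block',b.round(4),inv(b))
for q in[(135,108),(240,104),(262,270)]:
    b=ray('wrist0',*W(*q),.043);print('blockW',b.round(4),inv(b))
for nm,u,v,z in[('big','side0',180,241,.065),('red jar','side0',348,200,.06)][:0]:pass
print('smalljar',ray('side0',181,241,.065),'dish',ray('side0',338,240,.02),'dishW',ray('wrist0',352,67,.02),'jarW',ray('wrist0',27,73,.065),'pan',ray('wrist0',222,15,.05),'lever',ray('wrist0',*W(556,332),.111))
E
python3 fit.py
```

```text
jig [ 0.4747 -0.0734 -0.0098  0.0097]
[[-1.9, -0.4], [0.7, 1.1], [-0.4, 0.5], [-0.7, 1.3], [-0.7, -0.7], [-1.8, 0.1], [0.0, 0.5], [0.3, 1.3], [0.6, -1.4], [0.1, -1.7], [0.1, -1.5], [0.6, -1.1], [0.4, -1.8], [0.9, -2.1], [1.5, 1.0]]
jar [ 0.4705 -0.093   0.058 ] [-0.0039 -0.0197]
block [ 0.3909 -0.0352  0.043 ] [-0.0841  0.0374]
block [ 0.4307 -0.0352  0.043 ] [-0.0444  0.0378]
block [ 0.4334 -0.1212  0.043 ] [-0.0408 -0.0482]
block [ 0.3955 -0.1283  0.043 ] [-0.0786 -0.0557]
blockW [ 0.3928 -0.0325  0.043 ] [-0.0823  0.0401]
blockW [ 0.4312 -0.031   0.043 ] [-0.0439  0.042 ]
blockW [ 0.432  -0.0975  0.043 ] [-0.0424 -0.0245]
smalljar [0.33742234 0.0958996  0.065     ] dish [0.64892645 0.12207606 0.02      ] dishW [0.64741795 0.12045036 0.02      ] jarW [0.34527691 0.1093695  0.065     ] pan [0.52124031 0.159702   0.05      ] lever [ 0.55041258 -0.0838304   0.111     ]
```

```bash
cat >> fit.py <<'E'
print('----')
j=ray('side0',*S(411,201),.070);print('jar',j.round(4),inv(j))
for u,v,z in[(222,112,.05),(222,112,.06),(180,150,0),(120,130,0),(250,170,0),(300,150,0),(72,95,0),(200,110,0)]: print(u,v,ray('wrist0',u,v,z).round(3))
print(proj('side0',[[.40,.045,0],[.42,.04,0],[.55,.045,0]]).round(),proj('scene0',[[.40,.045,0],[.42,.04,0],[.55,.045,0]]).round())
print('jar lid wrist',W(375,300),proj('wrist0',j))
E
python3 fit.py | sed -n '/----/,$p'
```

```text
----
jar [ 0.4702 -0.1033  0.07  ] [-0.0042 -0.03  ]
222 112 [0.517 0.076 0.05 ]
222 112 [0.519 0.076 0.06 ]
180 150 [0.457 0.034 0.   ]
120 130 [0.39  0.057 0.   ]
250 170 [0.538 0.011 0.   ]
300 150 [0.597 0.034 0.   ]
72 95 [0.342 0.095 0.   ]
200 110 [0.483 0.079 0.   ]
[[217. 282.]
 [227. 283.]
 [294. 277.]] [[231. 287.]
 [242. 285.]
 [299. 257.]]
jar lid wrist (194.67, 279.67) [[183.71276684 286.31864802]]
```

move_arm(
  moves=[-0.02,-0.02,0,0.12,0.0854,-0.04,-0.04,0,0.24,0.0854,-0.06,-0.06,0,0.36,0.0854],
)

```text
clock: 0.4
tcp_pos: [0.5141, -0.0602, 0.2049]
orientation: [-0.0, 0.566, 0.824, -0.0]
wrist_force: [-0.4, -0.8, 0.8]
finger_gap: 0.0854
grip_force: 0.0
```

```bash
python3 -c "
from h import *
s=env.get_state();print(s['joint_pos'],s['tcp_pos'],s['orientation'])"
```

```text
[-2.71702895e-01  2.03058656e-01 -1.01337474e-01  1.26741706e+00
 -6.55630564e-05  9.31765383e-01] [ 0.51413082 -0.06020855  0.20485712] [-4.70369075e-04  5.66072783e-01  8.24355108e-01 -1.95781119e-04]
```

move_arm(
  moves=[-0.01,-0.01,0,0.12,0.0854,-0.02,-0.02,0,0.24,0.0854,-0.03,-0.03,0,0.36,0.0854,-0.045,-0.04,0,0.48,0.0854,-0.045,-0.04,0,0.6,0.0854,-0.045,-0.04,0,0.72,0.0854,-0.045,-0.04,0,0.84,0.0854,-0.045,-0.04,0,0.96,0.0854,-0.045,-0.04,0,1.08,0.0854,-0.045,-0.04,0,1.2,0.0854,-0.045,-0.04,0,1.2,0.0854,-0.045,-0.04,0,1.2,0.0854],
)

```text
clock: 1.4
tcp_pos: [0.4699, -0.0999, 0.2053]
orientation: [-0.0, 0.007, 1.0, 0.0]
wrist_force: [0.1, 0.6, -0.6]
finger_gap: 0.0855
grip_force: 0.0
```

Run:
```python
from h import *
s=env.get_state();print(s['joint_pos'].round(3),s['tcp_pos'].round(4),s['orientation'].round(4))
snap('wrist','wrist1'); print(proj('wrist1',[[.4702,-.1033,.07],[.4702,-.095,.07]]))
```

```text
[-0.377  0.131 -0.188  1.253  0.    -0.363] [ 0.4699 -0.0999  0.2053] [-2.0e-04  7.1e-03  1.0e+00  1.0e-04]
[[276.09160829 190.97613785]
 [284.54219742 190.85659433]]
```

View pics/wrist1.png

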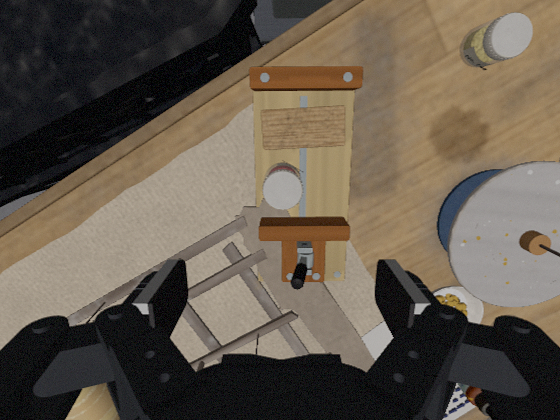

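Lid centre is at about (284,188), jaw board top spans (259,222)–(349,221), the stop's upper edge is v≈67, and the lever points up, its tip at (298,284). Block (262–345, 106–150) is nearly square.

Run:
```python
from h import *
f='wrist1'
c=cv2.imread('pics/wrist1.png')[55:295,235:375]
cv2.imwrite('pics/wc1.png',cv2.resize(c,None,fx=2.5,fy=2.5,interpolation=cv2.INTER_CUBIC))
for n,u,v,z in[('jar',284,188,.07),('stopL',250,68,.045),('stopR',362,66,.045),('jawL',259,220,.049),('jawR',349,220,.049),('jawbackmid',304,239,.049),('carrback',304,282,.041),('carL',282,282,.041),('carR',325,282,.041),('levertip',298,284,.111)]: print(n,ray(f,u,v,z).round(4))
```

```text
jar [ 0.4673 -0.0955  0.07  ]
stopL [ 0.3549 -0.1265  0.045 ]
stopR [ 0.3547 -0.0193  0.045 ]
jawL [ 0.5068 -0.1227  0.049 ]
jawR [ 0.5083 -0.0257  0.049 ]
jawbackmid [ 0.5295 -0.0741  0.049 ]
carrback [ 0.5866 -0.0732  0.041 ]
carL [ 0.5862 -0.0989  0.041 ]
carR [ 0.587  -0.0486  0.041 ]
levertip [ 0.5494 -0.0839  0.111 ]
```

View pics/wc1.png

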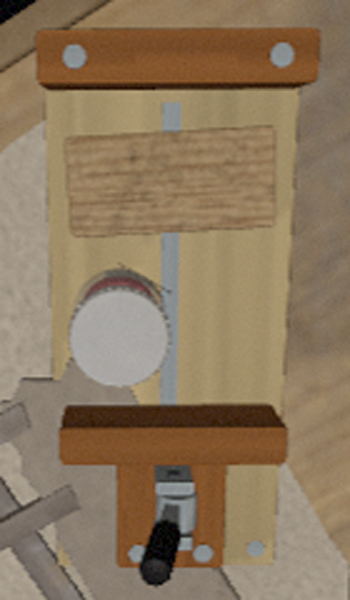

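move_arm(
  moves=[-0.001,0.002,-0.035,0,0.0854,-0.001,0.002,-0.07,0,0.0854,-0.001,0.002,-0.105,0,0.0854,-0.001,0.002,-0.135,0,0.0854,-0.001,0.002,-0.16,0,0.0854,-0.001,0.002,-0.176,0,0.0854,-0.001,0.002,-0.176,0,0.07,-0.001,0.002,-0.176,0,0.06,-0.001,0.002,-0.176,0,0.05,-0.001,0.002,-0.176,0,0.04,-0.001,0.002,-0.176,0,0.03,-0.001,0.002,-0.176,0,0.03],
  newtons=25,
)

```text
clock: 2.45
tcp_pos: [0.4705, -0.0987, 0.0313]
orientation: [0.002, 0.006, 1.0, -0.001]
wrist_force: [0.1, -0.1, 6.4]
finger_gap: 0.0382
grip_force: 25.2
```

move_arm(
  moves=[0,0,0.02,0,0.03,0,0,0.045,0,0.03,0,0,0.07,0,0.03,0,0.01,0.08,0,0.03,-0.015,0.045,0.08,0,0.03,-0.03,0.08,0.08,0,0.03,-0.045,0.115,0.08,0,0.03,-0.05,0.145,0.07,0,0.03,-0.05,0.153,0.05,0,0.03,-0.05,0.153,0.03,0,0.03,-0.05,0.153,0.02,0,0.03,-0.05,0.153,0.02,0,0.03],
)

```text
clock: 3.45
tcp_pos: [0.4165, 0.0562, 0.0474]
orientation: [-0.002, 0.005, 1.0, 0.0]
wrist_force: [0.2, -0.6, -0.8]
finger_gap: 0.0377
grip_force: 25.7
```

Run:
```python
from h import *
snap('side','side1'); 
c=cv2.imread('pics/side1.png')[170:370,120:380]
cv2.imwrite('pics/sc1.png',cv2.resize(c,None,fx=3,fy=3,interpolation=cv2.INTER_CUBIC))
print(env.get_state()['tcp_pos'],[(proj('side1',[.42,.055,z])[0]-[120,170])*3 for z in (0,.03)])
```

```text
[0.41746392 0.05576949 0.04855242] [array([320.78731158, 322.97892412]), array([317.8602465 , 289.28036755])]
```

View pics/sc1.png

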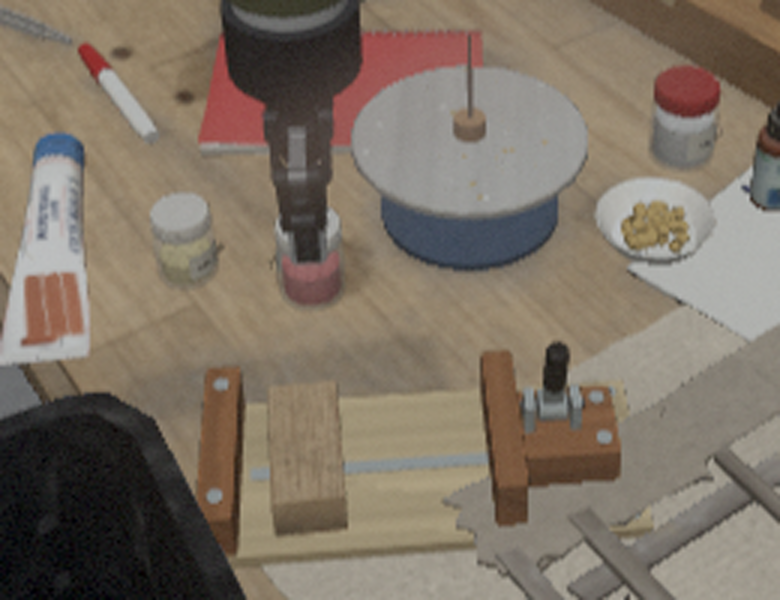

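The jar is held upright, its foot near crop (312,300), clear of the larger jar at (185,240) and the bowl.

move_arm(
  moves=[0,0,-0.012,0,0.03,0,0,-0.02,0,0.03,0,0,-0.024,0,0.03,0,0,-0.027,0,0.03,0,0,-0.029,0,0.03,0,0,-0.029,0,0.03,0,0,-0.029,0,0.03],
)

```text
clock: 4.08
tcp_pos: [0.4192, 0.0549, 0.0207]
orientation: [0.0, 0.005, 1.0, 0.0]
wrist_force: [-0.2, -0.7, -0.4]
finger_gap: 0.0379
grip_force: 25.7
```

move_arm(
  moves=[0,0,-0.001,0,0.03,0,0,-0.002,0,0.03,0,0,-0.002,0,0.03,0,0,-0.002,0,0.03],
)

```text
clock: 4.42
tcp_pos: [0.4196, 0.0549, 0.0193]
orientation: [0.001, 0.005, 1.0, -0.0]
wrist_force: [-1.5, -0.5, 6.4]
finger_gap: 0.038
grip_force: 26.3
```

move_arm(
  moves=[0,0,-0.002,0,0.045,0,0,-0.002,0,0.055,0,0,-0.002,0,0.065,0,0,-0.002,0,0.065,0,0,-0.002,0,0.065,0,0,-0.002,0,0.065,0,0,0.02,0,0.065,0,0,0.05,0,0.065,0,0,0.085,0,0.065,0,0,0.12,0,0.065,0,0,0.15,0,0.065,0,0,0.15,0,0.065],
)

```text
clock: 5.42
tcp_pos: [0.4228, 0.0548, 0.1744]
orientation: [0.005, 0.005, 1.0, -0.0]
wrist_force: [1.1, -0.3, 0.3]
finger_gap: 0.065
grip_force: 0.0
```

Run:
```python
from h import *
snap('wrist','wrist2')
```

```text
(no output)
```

View pics/wrist2.png

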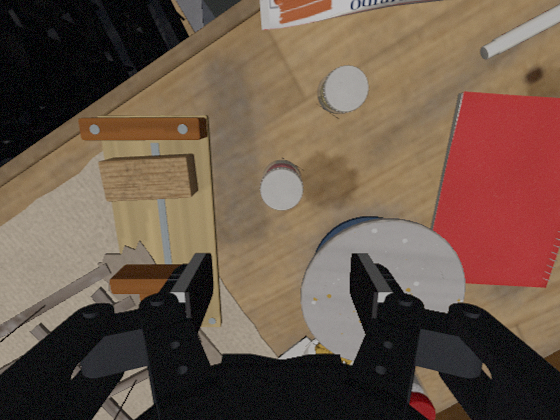

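The jar stands upright and released at (282,186) on bare table; stop, block and jaw are undisturbed at left. Next I'll check the space behind the jaw.

Run:
```python
from h import *
print(env.get_state()['tcp_pos'].round(4))
for n,u,v,z in[('wrist0',345,250,.02),('wrist0',330,270,.02),('wrist0',405,210,.03),('wrist0',450,300,.15),('wrist2',282,187,.058)]: print(n,u,v,ray(n,u,v,z).round(3))
# side-view ball nearest jig: px (412,376),(440,325),(428,262)
for u,v in((412,376),(440,325),(428,262)):
  for z in(.08,.12): print(u,v,z,ray('side0',u,v,z).round(3))
```

```text
[0.4217 0.0549 0.1717]
wrist0 345 250 [ 0.652 -0.083  0.02 ]
wrist0 330 270 [ 0.635 -0.11   0.02 ]
wrist0 405 210 [ 0.714 -0.03   0.03 ]
wrist0 450 300 [ 0.71  -0.069  0.15 ]
wrist2 282 187 [0.416 0.057 0.058]
412 376 0.08 [ 0.682 -0.244  0.08 ]
412 376 0.12 [ 0.667 -0.27   0.12 ]
440 325 0.08 [ 0.753 -0.159  0.08 ]
440 325 0.12 [ 0.733 -0.191  0.12 ]
428 262 0.08 [ 0.78  -0.019  0.08 ]
428 262 0.12 [ 0.759 -0.06   0.12 ]
```

move_arm(
  moves=[0.025,-0.017,0,0,0,0.055,-0.037,0,0,0,0.085,-0.056,0,0,0,0.115,-0.076,0,0,0,0.145,-0.096,0,0,0,0.17,-0.113,0,0,0,0.19,-0.126,0,0,0,0.195,-0.129,-0.02,0,0,0.195,-0.129,-0.05,0,0,0.195,-0.129,-0.08,0,0,0.195,-0.129,-0.09,0,0,0.195,-0.129,-0.09,0,0],
)

```text
clock: 6.47
tcp_pos: [0.6104, -0.0732, 0.0738]
orientation: [-0.004, 0.005, 1.0, 0.001]
wrist_force: [-0.1, -0.4, 0.7]
finger_gap: -0.0002
grip_force: 0.0
```

Run:
```python
from h import *
print(env.get_state()['tcp_pos'].round(4),env.get_state()['orientation'].round(4))
snap('side','side2')
c=cv2.imread('pics/side2.png')[210:360,170:370]
cv2.imwrite('pics/sc2.png',cv2.resize(c,None,fx=4,fy=4,interpolation=cv2.INTER_CUBIC))
```

```text
[ 0.6104 -0.0732  0.0738] [-0.0043  0.0055  1.      0.0011]
```

View pics/sc2.png

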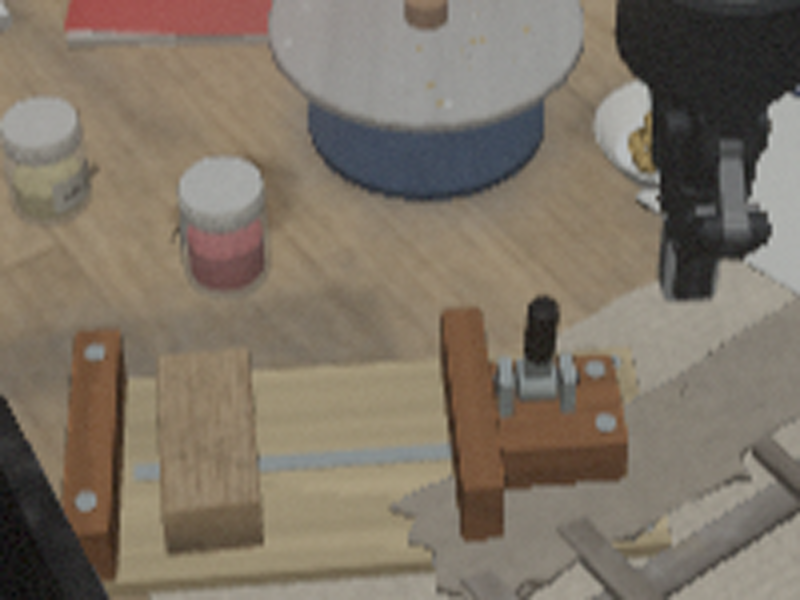

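The closed fingers hang behind the carriage (tip at crop (690,295)), clear of the lever. The jar is upright at (222,225).

move_arm(
  moves=[0,0,-0.015,0,0,0,0,-0.03,0,0,0,0,-0.03,0,0,-0.008,0,-0.03,0,0,-0.016,0,-0.03,0,0,-0.024,0,-0.03,0,0,-0.032,0,-0.03,0,0,-0.04,0,-0.03,0,0,-0.04,0,-0.03,0,0],
)

```text
clock: 7.27
tcp_pos: [0.572, -0.0738, 0.049]
orientation: [-0.0, 0.006, 1.0, 0.0]
wrist_force: [0.2, 0.1, 0.0]
finger_gap: 0.0001
grip_force: 0.0
```

```bash
cat > jaw.py <<'E'
from h import *
import sys
P=(.4747,-.0734,-.0098)
def jig(w): c,s=np.cos(P[2]),np.sin(P[2]); d=np.array(w)[:2]-P[:2]; return np.array([c*d[0]+s*d[1],-s*d[0]+c*d[1]])
def brown(f):
    h=cv2.cvtColor(cv2.imread(f'pics/{f}.png'),cv2.COLOR_BGR2HSV)
    m=((h[...,0]<12)&(h[...,1]>120)&(h[...,2]>40)&(h[...,2]<190)).astype(np.uint8)
    m[:280]=0;m[370:]=0;m[:,:170]=0;m[:,340:]=0
    n,l,s,c=cv2.connectedComponentsWithStats(m)
    return [tuple(s[i])+tuple(c[i].round(1)) for i in range(1,n) if s[i][4]>80]
if __name__=='__main__':
    f=sys.argv[1]
    s=env.get_state();print(s['tcp_pos'].round(4),s['wrist_force'].round(1))
    snap('side',f)
    for g in('side2',f): print(g,brown(g))
E
python3 jaw.py side3
```

```text
[ 0.572  -0.0738  0.049 ] [0.2 0.1 0. ]
side2 []
side3 []
```

Run:
```python
from h import *
for f in('side2','side3'):
  h=cv2.cvtColor(cv2.imread(f'pics/{f}.png'),cv2.COLOR_BGR2HSV)
  print([h[v,u].tolist() for u,v in((286,297),(293,330),(190,310),(310,325),(215,310),(260,310))])
  g=cv2.imread(f'pics/{f}.png')
a=cv2.imread('pics/side2.png');b=cv2.imread('pics/side3.png')
r=cv2.matchTemplate(b[270:370,170:345],a[305:348,281:298],cv2.TM_CCOEFF_NORMED);print(cv2.minMaxLoc(r), 'unmoved',(111,35))
```

```text
[[14, 125, 124], [12, 121, 122], [14, 129, 111], [11, 111, 92], [18, 69, 147], [22, 64, 155]]
[[13, 125, 126], [13, 117, 124], [13, 123, 114], [13, 115, 89], [17, 71, 147], [20, 66, 159]]
(-0.502005934715271, 0.9942541718482971, (64, 42), (111, 35)) unmoved (111, 35)
```

The jaw hasn't moved: the fingertips passed just over the carriage. I'll back off and go 6 mm lower.

move_arm(
  moves=[0.015,0,0,0,0,0.03,0,0,0,0,0.042,0,0,0,0,0.042,0,0,0,0,0.042,0,-0.006,0,0,0.042,0,-0.006,0,0,0.036,0,-0.006,0,0,0.03,0,-0.006,0,0,0.024,0,-0.006,0,0,0.018,0,-0.006,0,0,0.012,0,-0.006,0,0,0.012,0,-0.006,0,0],
)

```text
clock: 8.32
tcp_pos: [0.5843, -0.0739, 0.0427]
orientation: [-0.001, 0.006, 1.0, 0.0]
wrist_force: [-0.1, -1.3, 0.4]
finger_gap: -0.0003
grip_force: 0.0
```

```bash
cat > jaw.py <<'E'
from h import *
import sys
f=sys.argv[1]
s=env.get_state();print(s['tcp_pos'].round(4),s['wrist_force'].round(1))
snap('side',f)
a=cv2.imread('pics/side2.png');b=cv2.imread(f'pics/{f}.png')
def m(x0,x1,y0,y1):
    r=cv2.minMaxLoc(cv2.matchTemplate(b[270:370,165:345],a[y0:y1,x0:x1],cv2.TM_CCOEFF_NORMED)); return round(r[1],3),(r[3][0]+165-x0,r[3][1]+270-y0)
print('jaw',m(281,298,305,348),'block',m(208,236,297,347),'lever',m(294,316,283,314))
k=proj('side2',[[.515,-.075,.049],[.415,-.074,.049]]);print('px per 100mm',(k[1]-k[0]).round(1))
r=cv2.minMaxLoc(cv2.matchTemplate(b[230:300,190:260],a[247:284,213:238],cv2.TM_CCOEFF_NORMED));print('jar',round(r[1],3),r[3][0]+190-213,r[3][1]+230-247)
E
python3 jaw.py side4
```

```text
[ 0.5843 -0.0739  0.0427] [-0.1 -1.3  0.4]
jaw (0.994, (0, 0)) block (0.991, (0, 0)) lever (0.997, (0, 0))
px per 100mm [-59.6   3.8]
jar 0.997 0 0
```

Run:
```python
from h import *
for u,v in((618,357),(627,438)): print(ray('side2',u/4+170-.4,v/4+210-.4,.041).round(4))
print('z=.013',ray('side2',625/4+170-.4,475/4+210-.4,.013).round(4))
p=[[.5843+dx,-.0739-.0145,z] for dx in(-.011,.011) for z in(.035,.045)]
print(proj('side4',p).round(1))
b=cv2.imread('pics/side4.png')
cv2.imwrite('pics/sc4.png',b)
g=cv2.cvtColor(b,cv2.COLOR_BGR2GRAY)
print('cols',list(range(300,352,2)))
for v in range(286,334,3): print(v,g[v,300:352:2].tolist())
```

```text
[ 0.5898 -0.0536  0.041 ]
[ 0.5861 -0.0986  0.041 ]
z=.013 [ 0.5875 -0.0953  0.013 ]
[[317.7 317.3]
 [318.  313.4]
 [330.5 316.4]
 [330.9 312.4]]
cols [300, 302, 304, 306, 308, 310, 312, 314, 316, 318, 320, 322, 324, 326, 328, 330, 332, 334, 336, 338, 340, 342, 344, 346, 348, 350]
286 [138, 49, 41, 41, 43, 137, 138, 128, 121, 62, 66, 40, 39, 41, 42, 46, 64, 66, 65, 40, 44, 114, 151, 153, 153, 156]
289 [136, 33, 53, 47, 33, 134, 136, 138, 142, 56, 88, 31, 30, 31, 37, 44, 48, 39, 32, 112, 153, 153, 154, 153, 151, 154]
292 [129, 32, 34, 35, 36, 144, 148, 153, 152, 60, 100, 42, 41, 38, 38, 44, 134, 151, 155, 156, 155, 154, 151, 150, 151, 149]
295 [130, 31, 31, 30, 49, 152, 152, 153, 146, 71, 101, 39, 39, 46, 43, 62, 144, 154, 155, 152, 148, 148, 152, 150, 151, 133]
298 [133, 32, 27, 29, 80, 139, 140, 131, 128, 100, 98, 35, 34, 47, 41, 93, 152, 152, 151, 151, 153, 153, 151, 143, 125, 125]
301 [122, 83, 60, 66, 116, 145, 141, 89, 114, 140, 135, 96, 138, 142, 129, 150, 154, 153, 151, 153, 151, 139, 128, 131, 129, 129]
304 [139, 104, 103, 114, 136, 82, 136, 73, 89, 108, 88, 92, 125, 136, 145
[... 474 characters left out ...]
5, 142, 143, 97, 112, 127, 125, 126, 128, 128, 128, 127, 129, 129, 131, 129, 124]
319 [92, 97, 100, 94, 94, 93, 93, 93, 92, 96, 94, 97, 94, 100, 127, 126, 124, 125, 127, 125, 129, 129, 129, 127, 123, 124]
322 [84, 85, 79, 78, 77, 77, 74, 68, 71, 68, 69, 68, 73, 74, 129, 127, 128, 129, 128, 127, 126, 127, 127, 126, 129, 130]
325 [67, 69, 71, 70, 69, 72, 72, 72, 70, 63, 70, 68, 65, 76, 126, 127, 128, 124, 125, 124, 127, 128, 131, 124, 127, 127]
328 [67, 59, 63, 61, 62, 60, 61, 65, 61, 62, 62, 67, 68, 98, 125, 126, 127, 128, 125, 129, 130, 126, 128, 128, 129, 128]
331 [67, 73, 101, 102, 104, 103, 103, 129, 131, 130, 127, 128, 126, 128, 123, 126, 129, 129, 130, 130, 127, 127, 127, 129, 120, 127]
```

Run:
```python
from h import *
print('jar foot front pred',(proj('side2',[.418,.0355,0])[0]-[170,210])*4,'obs (225,289)', 'lid ctr pred',(proj('side2',[.418,.056,.058])[0]-[170,210])*4,'obs (222,185)')
print('dish',(proj('side2',[.648,.121,0])[0]))
d=np.load('pics/side2.npz');R=cv2.Rodrigues(d['r'].reshape(3))[0];print('cam',-R.T@d['t'].reshape(3))
# finger tip px for side2 (690,297)crop, and side4 (324,299.5): z on vertical plane y=tcp-.0145
for f,u,v,y in(('side2',342.5,284,-.0877),('side4',324,299.5,-.0884)):
    for z in(.03,.04,.05,.06,.07,.08): print(f,z,ray(f,u,v,z).round(4))
```

```text
jar foot front pred [223.99572658 300.13162298] obs (225,289) lid ctr pred [215.70017614 180.99181958] obs (222,185)
dish [336.94304904 247.6574207 ]
cam [ 0.45429219 -0.64286889  0.69699307]
side2 0.03 [ 0.6315 -0.011   0.03  ]
side2 0.04 [ 0.6288 -0.0204  0.04  ]
side2 0.05 [ 0.6262 -0.0299  0.05  ]
side2 0.06 [ 0.6235 -0.0394  0.06  ]
side2 0.07 [ 0.6209 -0.0489  0.07  ]
side2 0.08 [ 0.6182 -0.0583  0.08  ]
side4 0.03 [ 0.5916 -0.0452  0.03  ]
side4 0.04 [ 0.5895 -0.0541  0.04  ]
side4 0.05 [ 0.5875 -0.0631  0.05  ]
side4 0.06 [ 0.5854 -0.0721  0.06  ]
side4 0.07 [ 0.5834 -0.081   0.07  ]
side4 0.08 [ 0.5813 -0.09    0.08  ]
```

Run:
```python
from h import *
g=[cv2.cvtColor(cv2.imread(f'pics/{f}.png'),cv2.COLOR_BGR2GRAY).astype(int) for f in('side2','side4')]
for v in range(292,326,2): print(v,(g[1]-g[0])[v,310:340:2].tolist())
print(env.get_state()['finger_gap'])
```

```text
292 [0, -1, 1, 0, -91, -51, -108, -109, -113, -110, -110, -17, 2, 2, 2]
294 [0, 3, 0, 1, -95, -51, -109, -106, -107, -114, -100, -10, 3, 2, 2]
296 [-1, -1, -1, 1, -41, -53, -101, -106, -104, -108, -86, 4, 3, 3, 1]
298 [4, 2, -1, -1, -26, -29, -101, -113, -103, -110, -56, 3, 1, 1, 6]
300 [1, 2, 1, -2, -2, 0, 4, -11, -2, 2, 1, 1, 0, 1, 1]
302 [-1, 2, 0, -2, 1, 5, 1, 2, 1, 0, 0, 3, 2, -1, 2]
304 [3, 0, -1, 2, 3, 4, 3, 4, 0, 3, 2, 2, 0, 4, -1]
306 [-4, 1, -2, 3, 3, 0, -1, 1, -1, 1, -1, 4, 1, 3, 1]
308 [2, 3, 1, -1, 2, 4, 3, 3, 0, 2, 0, 0, 5, -2, 4]
310 [2, 2, 3, 4, -5, 1, 4, 4, 0, 3, 0, 0, 2, 4, 0]
312 [0, 0, 0, 2, 2, 0, 0, -2, 3, 3, 3, -1, 1, 6, -2]
314 [-1, 1, 0, -1, 6, 0, 1, 0, 2, 1, 2, -1, -1, 3, -1]
316 [0, -2, -1, -1, 0, 2, 0, -2, -3, 3, -1, 0, 1, -2, 2]
318 [3, 4, 1, -5, 2, 1, 1, 0, 0, 1, 1, 0, 0, 3, 0]
320 [0, -4, 1, 0, -1, 2, -2, 3, 0, -2, 2, 0, 0, -2, 1]
322 [5, 5, 1, 4, 1, 1, -5, 3, -1, 2, 1, 1, 2, 1, 0]
324 [-3, 1, -1, 5, 2, -1, -4, 2, 0, 1, 1, 4, 3, 0, -1]
2.7895486433140966e-05
```

Image differencing puts the real fingertip about 20 mm higher than I assumed. I'll back off, go lower while watching force, and push again.

move_arm(
  moves=[0.012,0,0,0,0,0.026,0,0,0,0,0.03,0,0,0,0,0.03,0,-0.01,0,0,0.03,0,-0.018,0,0,0.03,0,-0.024,0,0,0.03,0,-0.028,0,0,0.03,0,-0.028,0,0],
)

```text
clock: 9.03
tcp_pos: [0.6142, -0.0736, 0.0127]
orientation: [-0.002, 0.005, 1.0, 0.0]
wrist_force: [-0.5, 0.1, 0.2]
finger_gap: -0.0003
grip_force: 0.0
```

```bash
python3 jaw.py side5
python3 - <<'E'
from h import *
g=[cv2.cvtColor(cv2.imread(f'pics/{f}.png'),cv2.COLOR_BGR2GRAY).astype(int) for f in('side3','side5')]
for v in range(288,330,3): print(v,(g[1])[v,318:356:2].tolist())
E
```

```text
[ 0.6142 -0.0736  0.0127] [-0.5  0.1  0.2]
jaw (0.994, (0, 0)) block (0.991, (0, 0)) lever (0.997, (0, 0))
px per 100mm [-59.6   3.8]
jar 0.997 0 0
288 [137, 151, 155, 151, 154, 153, 155, 154, 106, 43, 37, 36, 41, 31, 43, 64, 112, 112, 101]
291 [150, 148, 151, 151, 152, 152, 152, 153, 155, 34, 34, 39, 61, 104, 107, 48, 113, 111, 112]
294 [153, 150, 152, 150, 150, 150, 152, 153, 144, 42, 39, 37, 35, 42, 59, 60, 114, 113, 113]
297 [134, 143, 144, 149, 150, 151, 150, 150, 120, 77, 40, 33, 32, 37, 49, 53, 88, 87, 86]
300 [123, 113, 90, 144, 146, 118, 150, 153, 90, 91, 52, 35, 34, 33, 41, 38, 47, 41, 43]
303 [130, 126, 86, 133, 136, 147, 150, 148, 58, 97, 53, 38, 41, 39, 34, 114, 127, 127, 126]
306 [93, 98, 96, 112, 134, 135, 146, 146, 108, 99, 34, 40, 49, 36, 45, 129, 127, 122, 126]
309 [99, 100, 99, 96, 137, 130, 125, 127, 128, 100, 33, 44, 51, 54, 95, 128, 131, 124, 128]
312 [93, 91, 94, 94, 130, 132, 126, 132, 130, 127, 124, 128, 129, 127, 128, 127, 126, 123, 126]
315 [97, 140, 143, 97, 122, 125, 123, 128, 127, 130, 130, 128, 130, 128, 128, 130, 130, 127, 126]
318 [97, 83, 94, 93, 100, 125, 126, 125, 125, 126, 125, 128, 130, 130, 129, 125, 124, 126, 127]
321 [80, 79, 74, 71, 70, 129, 128, 123, 130, 128, 127, 126, 129, 129, 126, 127, 129, 128, 126]
324 [70, 69, 68, 68, 75, 130, 128, 125, 128, 129, 126, 127, 129, 128, 126, 128, 129, 126, 126]
327 [66, 65, 64, 63, 81, 127, 128, 127, 126, 126, 128, 130, 132, 133, 129, 127, 127, 131, 129]
```

Tip is now about 33 mm above the table, behind the carriage. Pushing.

move_arm(
  moves=[-0.006,0,0,0,0,-0.012,0,0,0,0,-0.018,0,0,0,0,-0.024,0,0,0,0,-0.03,0,0,0,0,-0.036,0,0,0,0,-0.036,0,0,0,0],
)

```text
clock: 9.67
tcp_pos: [0.579, -0.074, 0.0151]
orientation: [-0.0, 0.005, 1.0, -0.0]
wrist_force: [0.8, -0.0, 1.0]
finger_gap: -0.0001
grip_force: 0.7
```

```bash
python3 jaw.py side6
```

```text
[ 0.579  -0.074   0.0151] [ 0.8 -0.   1. ]
jaw (0.905, (-10, 0)) block (0.991, (0, 0)) lever (0.961, (-10, 1))
px per 100mm [-59.6   3.8]
jar 0.997 0 0
```

move_arm(
  moves=[-0.006,0,-0.003,0,0,-0.013,0,-0.004,0,0,-0.02,0,-0.004,0,0,-0.027,0,-0.004,0,0,-0.034,0,-0.004,0,0,-0.041,0,-0.004,0,0,-0.048,0,-0.004,0,0,-0.055,0,-0.004,0,0,-0.062,0,-0.004,0,0,-0.066,0,-0.004,0,0,-0.07,0,-0.004,0,0,-0.07,0,-0.004,0,0],
)

```text
clock: 10.72
tcp_pos: [0.5131, -0.074, 0.0136]
orientation: [0.004, 0.005, 1.0, -0.0]
wrist_force: [2.5, 3.2, 15.3]
finger_gap: -0.0001
grip_force: 6.0
```

```bash
python3 jaw.py side7
```

```text
[ 0.5131 -0.074   0.0136] [ 2.5  3.2 15.3]
jaw (0.708, (-50, 4)) block (0.754, (-4, 0)) lever (0.802, (-50, 3))
px per 100mm [-59.6   3.8]
jar 0.997 0 0
```

move_arm(
  moves=[0,0,0.002,0,0,0,0,0.004,0,0,0,0,0.004,0,0],
)

```text
clock: 11.02
tcp_pos: [0.5108, -0.0742, 0.0151]
orientation: [0.001, 0.005, 1.0, -0.0]
wrist_force: [2.5, 0.3, 4.3]
finger_gap: -0.0
grip_force: 2.6
```

Run:
```python
from h import *
s=env.get_state();print(s['tcp_pos'].round(4),s['ft_torque'].round(2))
g=cv2.cvtColor(cv2.imread('pics/side7.png'),cv2.COLOR_BGR2GRAY)
print(list(range(262,312,2)))
for v in range(270,334,3): print(v,g[v,262:312:2].tolist())
```

```text
[ 0.5108 -0.0742  0.0151] [ 0.12 -0.53  0.01]
[262, 264, 266, 268, 270, 272, 274, 276, 278, 280, 282, 284, 286, 288, 290, 292, 294, 296, 298, 300, 302, 304, 306, 308, 310]
270 [132, 134, 135, 118, 35, 35, 42, 38, 36, 42, 36, 39, 41, 42, 38, 38, 51, 140, 131, 125, 127, 130, 131, 127, 131]
273 [133, 135, 133, 133, 61, 63, 65, 39, 38, 37, 41, 41, 36, 38, 49, 62, 68, 137, 132, 132, 127, 128, 134, 135, 132]
276 [138, 132, 133, 135, 37, 47, 44, 34, 45, 46, 32, 38, 40, 41, 39, 40, 46, 143, 140, 131, 138, 134, 128, 133, 134]
279 [133, 132, 134, 131, 59, 40, 28, 41, 46, 48, 80, 79, 87, 46, 40, 36, 36, 136, 146, 143, 135, 133, 139, 128, 133]
282 [123, 127, 127, 136, 107, 36, 41, 33, 42, 47, 75, 74, 70, 46, 42, 42, 135, 138, 139, 143, 144, 138, 137, 140, 134]
285 [117, 122, 128, 127, 128, 39, 38, 27, 31, 44, 121, 123, 118, 40, 35, 38, 134, 135, 140, 139, 142, 144, 133, 131, 134]
288 [118, 119, 123, 128, 124, 37, 29, 45, 33, 35, 123, 121, 123, 33, 41, 41, 136, 131, 138, 137, 137, 141, 142, 138, 137]
291 [111, 117, 121, 130, 133, 34, 33, 36, 42, 42, 120, 122, 119, 41, 35, 63, 132, 130, 129, 131, 
[... 1029 characters left out ...]
95, 144, 145, 144, 144, 147, 145, 145, 144, 145, 144, 145, 143, 143, 143, 140, 122, 131]
321 [95, 96, 95, 97, 93, 106, 92, 95, 146, 145, 143, 144, 141, 144, 144, 144, 142, 142, 144, 143, 129, 134, 134, 134, 130]
324 [92, 96, 88, 90, 89, 87, 80, 78, 141, 142, 132, 139, 133, 141, 135, 141, 134, 135, 140, 134, 135, 135, 132, 131, 129]
327 [69, 73, 72, 72, 72, 70, 72, 71, 153, 154, 153, 153, 145, 148, 133, 134, 132, 134, 133, 134, 134, 130, 133, 136, 131]
330 [65, 65, 68, 68, 66, 66, 68, 68, 151, 129, 130, 133, 130, 135, 133, 133, 130, 130, 131, 131, 132, 132, 132, 134, 132]
333 [68, 70, 66, 65, 72, 70, 79, 101, 129, 130, 130, 135, 136, 136, 134, 132, 130, 131, 128, 131, 133, 131, 131, 133, 132]
```

move_arm(
  moves=[-0.003,0,0,0,0,-0.006,0,0,0,0,-0.008,0,0,0,0,-0.01,0,0,0,0,-0.01,0,0,0,0],
)

```text
clock: 11.43
tcp_pos: [0.5004, -0.0742, 0.015]
orientation: [0.001, 0.005, 1.0, -0.0]
wrist_force: [2.2, 0.7, 6.2]
finger_gap: 0.0006
grip_force: 3.0
```

Not home yet (force still only friction); 1 mm steps now.

move_arm(
  moves=[-0.001,0,0,0,0,-0.002,0,0,0,0,-0.003,0,0,0,0,-0.003,0,0,0,0],
)

```text
clock: 11.77
tcp_pos: [0.4976, -0.0741, 0.015]
orientation: [0.001, 0.005, 1.0, 0.0]
wrist_force: [2.5, 0.9, 6.9]
finger_gap: 0.0002
grip_force: 3.1
```

```bash
python3 jaw.py side8
```

```text
[ 0.4976 -0.0741  0.015 ] [2.5 0.9 6.9]
jaw (0.688, (-59, 4)) block (0.568, (-7, 0)) lever (0.778, (-59, 4))
px per 100mm [-59.6   3.8]
jar 0.997 0 0
```

move_arm(
  moves=[-0.001,0,0,0,0,-0.002,0,0,0,0,-0.003,0,0,0,0,-0.003,0,0,0,0],
)

```text
clock: 12.15
tcp_pos: [0.4947, -0.0741, 0.015]
orientation: [0.001, 0.005, 1.0, 0.0]
wrist_force: [2.7, 1.0, 6.7]
finger_gap: -0.0001
grip_force: 3.1
```

move_arm(
  moves=[-0.001,0,0,0,0,-0.002,0,0,0,0,-0.003,0,0,0,0,-0.003,0,0,0,0],
)

```text
clock: 12.48
tcp_pos: [0.4931, -0.0746, 0.0155]
orientation: [0.002, 0.005, 1.0, -0.0]
wrist_force: [5.3, 1.2, 7.0]
finger_gap: -0.0
grip_force: 3.5
```

```bash
python3 jaw.py side9
```

```text
[ 0.4931 -0.0746  0.0155] [5.3 1.2 7. ]
jaw (0.685, (-61, 5)) block (0.577, (-8, 0)) lever (0.759, (-61, 4))
px per 100mm [-59.6   3.8]
jar 0.997 0 0
```

move_arm(
  moves=[-0.001,0,0,0,0,-0.002,0,0,0,0,-0.003,0,0,0,0,-0.004,0,0,0,0,-0.004,0,0,0,0],
)

```text
clock: 12.95
tcp_pos: [0.4895, -0.0748, 0.0157]
orientation: [0.002, 0.005, 1.0, -0.001]
wrist_force: [5.8, 0.9, 6.3]
finger_gap: -0.0001
grip_force: 3.5
```

```bash
python3 jaw.py side10
python3 - <<'E'
from h import *
P=np.array([.4747,-.0734]);c,s=np.cos(-.0098),np.sin(-.0098)
w=lambda x,y,z:[P[0]+c*x-s*y,P[1]+s*x+c*y,z]
# along the mid-line on top: gap stop/block/jaw, greyscale along jig x at z=.043
im=cv2.imread('pics/side10.png')
for y in(.03,0,-.03):
  xs=np.arange(-.13,-.03,.002); p=proj('side10',[w(x,y,.044) for x in xs])
  h=cv2.cvtColor(im,cv2.COLOR_BGR2HSV)
  print(y,[f'{int(round(x*1000))}:{h[int(round(v)),int(round(u)),1]}' for x,(u,v) in zip(xs,p)])
E
```

```text
[ 0.4895 -0.0748  0.0157] [5.8 0.9 6.3]
jaw (0.684, (-61, 5)) block (0.576, (-8, 0)) lever (0.759, (-61, 4))
px per 100mm [-59.6   3.8]
jar 0.997 0 0
0.03 ['-130:47', '-128:45', '-126:46', '-124:53', '-122:59', '-120:128', '-118:121', '-116:122', '-114:132', '-112:124', '-110:129', '-108:132', '-106:125', '-104:130', '-102:113', '-100:71', '-98:74', '-96:73', '-94:72', '-92:79', '-90:72', '-88:77', '-86:71', '-84:72', '-82:77', '-80:74', '-78:75', '-76:70', '-74:72', '-72:66', '-70:75', '-68:73', '-66:81', '-64:74', '-62:82', '-60:129', '-58:121', '-56:126', '-54:124', '-52:125', '-50:123', '-48:130', '-46:118', '-44:130', '-42:50', '-40:49', '-38:51', '-36:56', '-34:56', '-32:64']
0 ['-130:68', '-128:64', '-126:68', '-124:66', '-122:69', '-120:121', '-118:123', '-116:132', '-114:129', '-112:123', '-110:121', '-108:118', '-106:135', '-104:130', '-102:126', '-100:89', '-98:74', '-96:74', '-94:72', '-92:77', '-90:72', '-88:74', '-86:83', '-84:72', '-82:74', '-80:69', '-78:80', '-76:76', '-74:70', '-72:70', '-70:71', '-68:75', '-66:68', '-64:73', '-62:86', '-60:122', '-58:125', '-56:120', '-54:125', '-52:127', '-50:123', '-48:130', '-46:120', '-44:132', '-42:105', '-40:8', '-38:8', '-36:5', '-34:67', '-32:7']
-0.03 ['-130:26', '-128:21', '-126:59', '-124:71', '-122:81', '-120:127', '-118:119', '-116:125', '-114:125', '-112:118', '-110:120', '-108:123', '-106:130', '-104:125', '-102:124', '-100:103', '-98:75', '-96:73', '-94:71', '-92:70', '-90:77', '-88:68', '-86:82', '-84:74', '-82:67', '-80:78', '-78:75', '-76:73', '-74:77', '-72:72', '-70:69', '-68:74', '-66:67', '-64:71', '-62:75', '-60:125', '-58:125', '-56:129', '-54:124', '-52:125', '-50:123', '-48:122', '-46:125', '-44:129', '-42:125', '-40:123', '-38:136', '-36:126', '-34:126', '-32:125']
```

Along the jig's centre line, the stop ends at −101 mm, the block spans −100 to −61, and the jaw face is at −60. So it is home, and gap-free at all three y positions. Next, retreat and go to the lever's −y side.

move_arm(
  moves=[0.012,0,0,0,0,0.03,0,0,0,0,0.035,0,0.01,0,0,0.035,0,0.04,0,0,0.035,0,0.075,0,0,0.035,0,0.11,0,0,0.03,-0.005,0.136,0,0,0.01,-0.025,0.136,0,0,-0.015,-0.045,0.136,0,0,-0.034,-0.056,0.136,0,0,-0.034,-0.056,0.136,0,0,-0.034,-0.056,0.136,0,0],
)

```text
clock: 14.0
tcp_pos: [0.4511, -0.1301, 0.1497]
orientation: [-0.001, 0.007, 1.0, 0.001]
wrist_force: [1.0, 0.3, 0.1]
finger_gap: -0.0
grip_force: 0.0
```

Run:
```python
from h import *
print(env.get_state()['tcp_pos'].round(4)); c=snap('wrist','wrist3'); snap('scene','scene3')
# dark lever grip in wrist view
print(proj('wrist3',[[.451,-.074,.055],[.451,-.074,.111],[.415,-.074,.049]]).round())
g=cv2.cvtColor(c['pixels'],cv2.COLOR_RGB2GRAY); u,v=proj('wrist3',[[.451,-.074,.111]])[0].astype(int)
print('u',u-28,'..')
for y in range(v-40,v+24,4): print(y,g[y,u-28:u+40:4].tolist())
```

```text
[ 0.4511 -0.1301  0.1497]
[[345. 201.]
 [360. 221.]
 [345. 158.]]
u 332 ..
181 [164, 166, 160, 170, 167, 165, 171, 161, 162, 168, 167, 169, 164, 167, 173, 142, 132]
185 [57, 54, 50, 55, 50, 57, 55, 54, 56, 54, 56, 53, 52, 56, 47, 144, 138]
189 [46, 51, 53, 46, 47, 56, 49, 54, 43, 47, 48, 47, 47, 47, 50, 47, 58]
193 [103, 103, 102, 103, 103, 102, 105, 102, 101, 102, 101, 103, 103, 102, 102, 99, 101]
197 [107, 103, 107, 102, 105, 105, 103, 105, 107, 106, 106, 107, 108, 107, 111, 107, 107]
201 [106, 108, 108, 108, 107, 110, 108, 111, 109, 110, 108, 108, 107, 106, 110, 106, 107]
205 [106, 104, 102, 103, 101, 103, 103, 102, 101, 101, 105, 102, 100, 100, 104, 101, 102]
209 [99, 100, 100, 102, 101, 102, 99, 98, 101, 97, 93, 115, 112, 113, 113, 114, 110]
213 [106, 83, 79, 45, 73, 104, 111, 104, 110, 150, 165, 163, 164, 171, 169, 124, 127]
217 [109, 83, 125, 136, 141, 147, 107, 107, 109, 154, 165, 161, 164, 171, 162, 126, 121]
221 [109, 142, 162, 163, 164, 157, 106, 103, 106, 153, 166, 161, 161, 169, 156, 131, 127]
225 [110, 116, 94, 76, 82, 93, 104, 103, 109, 169, 166, 164, 165, 170, 139, 131, 128]
229 [103, 130, 105, 89, 150, 158, 109, 102, 110, 170, 165, 162, 163, 169, 141, 138, 140]
233 [102, 138, 88, 87, 142, 159, 107, 105, 109, 167, 166, 164, 164, 168, 140, 149, 149]
237 [99, 125, 6, 9, 36, 151, 113, 106, 108, 166, 165, 158, 163, 169, 147, 151, 151]
241 [84, 0, 25, 19, 10, 152, 105, 106, 106, 163, 164, 162, 167, 168, 155, 157, 146]
```

```bash
python3 jaw.py side11
python3 - <<'E'
from h import *
for u,v,z in((345,191,.049),(345,209,.049),(338,250,.111)): print(ray('wrist3',u,v,z).round(4))
P=np.array([.4747,-.0734]);c,s=np.cos(-.0098),np.sin(-.0098)
w=lambda x,y,z:[P[0]+c*x-s*y,P[1]+s*x+c*y,z]
for f in('side11',):
 h=cv2.cvtColor(cv2.imread(f'pics/{f}.png'),cv2.COLOR_BGR2HSV)
 for y in(.03,0,-.03):
  xs=np.arange(-.11,0.03,.002); p=proj(f,[w(x,y,.044) for x in xs])
  print(y,[f'{int(round(x*1000))}:{h[int(round(v)),int(round(u)),1]}' for x,(u,v) in zip(xs,p)])
E
```

```text
[ 0.4527 -0.1298  0.1499] [0.9 0.3 0.4]
jaw (0.729, (-42, 3)) block (0.567, (-9, 0)) lever (0.84, (-43, 3))
px per 100mm [-59.6   3.8]
jar 0.69 -2 1
[ 0.444  -0.0727  0.049 ]
[ 0.4603 -0.0721  0.049 ]
[ 0.4723 -0.0886  0.111 ]
0.03 ['-110:125', '-108:120', '-106:122', '-104:122', '-102:123', '-100:74', '-98:71', '-96:74', '-94:71', '-92:76', '-90:72', '-88:75', '-86:69', '-84:69', '-82:79', '-80:73', '-78:70', '-76:74', '-74:75', '-72:72', '-70:69', '-68:74', '-66:77', '-64:75', '-62:78', '-60:60', '-58:50', '-56:57', '-54:53', '-52:52', '-50:53', '-48:49', '-46:48', '-44:49', '-42:49', '-40:49', '-38:54', '-36:51', '-34:56', '-32:57', '-30:125', '-28:124', '-26:129', '-24:128', '-22:125', '-20:121', '-18:129', '-16:124', '-14:115', '-12:48', '-10:47', '-8:47', '-6:46', '-4:48', '-2:56', '0:100', '2:47', '4:54', '6:49', '8:44', '10:59', '12:75', '14:58', '16:56', '18:56', '20:60', '22:57', '24:61', '26:58', '28:61']
0 ['-110:123', '-108:128', '-106:124', '-104:123', '-102:125', '-100:83', '-98:73', '-96:76', '-94:74', '-92:75', '-90:73', '-88:75', '-86:80', '-84:73', '-82:77', '-80:7
[... 547 characters left out ...]
 '-108:126', '-106:129', '-104:127', '-102:130', '-100:94', '-98:70', '-96:76', '-94:66', '-92:72', '-90:75', '-88:72', '-86:74', '-84:71', '-82:65', '-80:73', '-78:77', '-76:71', '-74:76', '-72:70', '-70:68', '-68:67', '-66:65', '-64:70', '-62:76', '-60:81', '-58:23', '-56:12', '-54:13', '-52:13', '-50:7', '-48:5', '-46:11', '-44:9', '-42:7', '-40:11', '-38:12', '-36:14', '-34:19', '-32:11', '-30:88', '-28:126', '-26:122', '-24:126', '-22:118', '-20:119', '-18:123', '-16:121', '-14:129', '-12:118', '-10:118', '-8:122', '-6:127', '-4:117', '-2:128', '0:120', '2:123', '4:122', '6:128', '8:126', '10:130', '12:127', '14:133', '16:132', '18:122', '20:118', '22:126', '24:137', '26:115', '28:125']
```

The retreat dragged the jaw back 30 mm, because the finger shoulder was pressing on the carriage top. I'll push it again, then lift straight up before moving away.

move_arm(
  moves=[0.03,0.015,0,0,0,0.06,0.035,0,0,0,0.085,0.05,0,0,0,0.102,0.056,0,0,0,0.102,0.056,-0.03,0,0,0.102,0.056,-0.065,0,0,0.102,0.056,-0.1,0,0,0.102,0.056,-0.125,0,0,0.102,0.056,-0.136,0,0,0.102,0.056,-0.136,0,0,0.102,0.056,-0.136,0,0],
)

```text
clock: 15.07
tcp_pos: [0.5553, -0.0736, 0.0145]
orientation: [-0.0, 0.005, 1.0, 0.0]
wrist_force: [0.6, 0.7, -0.1]
finger_gap: 0.0001
grip_force: 0.0
```

```bash
python3 jaw.py side12
```

```text
[ 0.5553 -0.0736  0.0145] [ 0.6  0.7 -0.1]
jaw (0.73, (-42, 3)) block (0.569, (-9, 0)) lever (0.842, (-43, 3))
px per 100mm [-59.6   3.8]
jar 0.997 0 0
```

move_arm(
  moves=[-0.008,0,0,0,0,-0.016,0,0,0,0,-0.024,0,0,0,0,-0.03,0,0,0,0,-0.036,0,0,0,0,-0.042,0,0,0,0,-0.048,0,0,0,0,-0.053,0,0,0,0,-0.057,0,0,0,0,-0.06,0,0,0,0,-0.062,0,0,0,0,-0.062,0,0,0,0],
)

```text
clock: 16.12
tcp_pos: [0.4936, -0.0744, 0.0154]
orientation: [0.001, 0.005, 1.0, -0.0]
wrist_force: [2.0, 1.9, 8.4]
finger_gap: -0.0001
grip_force: 3.8
```

```bash
python3 jaw.py side13
```

```text
[ 0.4936 -0.0744  0.0154] [2.  1.9 8.4]
jaw (0.688, (-61, 5)) block (0.575, (-8, 0)) lever (0.761, (-61, 4))
px per 100mm [-59.6   3.8]
jar 0.997 0 0
```

move_arm(
  moves=[-0.002,0,0.001,0,0,-0.004,0,0.001,0,0,-0.004,0,0.001,0,0,-0.004,0,0.001,0,0,-0.002,0,0.01,0,0,-0.002,0,0.02,0,0,-0.002,0,0.035,0,0,0,0,0.065,0,0,0,0,0.1,0,0,0,0,0.13,0,0,0,0,0.136,0,0],
)

```text
clock: 17.08
tcp_pos: [0.4953, -0.0747, 0.1561]
orientation: [0.003, 0.005, 1.0, -0.001]
wrist_force: [0.5, -0.4, 1.2]
finger_gap: -0.0
grip_force: 0.0
```

```bash
python3 jaw.py side14;  cat > prof.py <<'E'
from h import *
import sys
f=sys.argv[1]
P=np.array([.4747,-.0734]);c,s=np.cos(-.0098),np.sin(-.0098)
w=lambda x,y,z:[P[0]+c*x-s*y,P[1]+s*x+c*y,z]
h=cv2.cvtColor(cv2.imread(f'pics/{f}.png'),cv2.COLOR_BGR2HSV)
for y in(.03,0,-.03):
  xs=np.arange(-.104,-.03,.002); p=proj(f,[w(x,y,.044) for x in xs])
  print(y,' '.join(f'{int(round(x*1000))}:{h[int(round(v)),int(round(u)),1]}' for x,(u,v) in zip(xs,p)))
E
python3 prof.py side14
```

```text
[ 0.4953 -0.0747  0.1561] [ 0.5 -0.4  1.2]
jaw (0.68, (-61, 5)) block (0.575, (-8, 0)) lever (0.759, (-61, 4))
px per 100mm [-59.6   3.8]
jar 0.997 0 0
0.03 -104:122 -102:111 -100:74 -98:70 -96:75 -94:74 -92:77 -90:74 -88:78 -86:71 -84:67 -82:77 -80:72 -78:73 -76:69 -74:71 -72:69 -70:68 -68:74 -66:75 -64:73 -62:83 -60:127 -58:123 -56:125 -54:123 -52:125 -50:124 -48:122 -46:120 -44:137 -42:48 -40:52 -38:54 -36:56 -34:57 -32:61
0 -104:131 -102:129 -100:87 -98:71 -96:77 -94:75 -92:76 -90:74 -88:80 -86:79 -84:69 -82:72 -80:77 -78:75 -76:82 -74:71 -72:71 -70:73 -68:70 -66:68 -64:75 -62:79 -60:129 -58:125 -56:130 -54:124 -52:121 -50:119 -48:125 -46:130 -44:130 -42:105 -40:10 -38:10 -36:8 -34:67 -32:14
-0.03 -104:125 -102:125 -100:91 -98:72 -96:71 -94:70 -92:68 -90:75 -88:67 -86:77 -84:71 -82:67 -80:72 -78:78 -76:75 -74:78 -72:71 -70:65 -68:68 -66:70 -64:69 -62:77 -60:123 -58:120 -56:129 -54:124 -52:122 -50:131 -48:119 -46:123 -44:139 -42:130 -40:120 -38:123 -36:126 -34:142 -32:118
```

Jaw home again and the fingers lifted clear. Moving to the lever's −y side.

move_arm(
  moves=[-0.01,-0.03,0,0,0,-0.03,-0.05,0,0,0,-0.04,-0.058,0,0,0,-0.04,-0.058,-0.03,0,0,-0.04,-0.058,-0.06,0,0,-0.04,-0.058,-0.08,0,0,-0.04,-0.058,-0.082,0,0,-0.04,-0.058,-0.082,0,0],
)

```text
clock: 17.8
tcp_pos: [0.451, -0.1309, 0.067]
orientation: [-0.002, 0.005, 1.0, 0.001]
wrist_force: [-0.3, -0.7, 0.7]
finger_gap: -0.0001
grip_force: 0.0
```

```bash
python3 jaw.py side15
```

```text
[ 0.451  -0.1309  0.067 ] [-0.3 -0.7  0.7]
jaw (0.637, (-61, 5)) block (0.572, (-8, 0)) lever (0.569, (-54, 1))
px per 100mm [-59.6   3.8]
jar 0.642 18 -12
```

move_arm(
  moves=[0,0.012,0,0,0,0,0.024,0,0,0,0,0.034,0,0,0,0,0.042,0,0,0,0,0.05,0,0,0,0,0.058,0,0,0,0,0.065,0,0,0,0,0.072,0,0,0,0,0.079,0,0,0,0,0.079,0,0,0],
)

```text
clock: 18.68
tcp_pos: [0.4528, -0.0516, 0.0684]
orientation: [-0.0, 0.005, 1.0, 0.0]
wrist_force: [0.4, -0.0, 0.3]
finger_gap: -0.0001
grip_force: 0.2
```

move_arm(
  moves=[0,0,0.02,0,0,0,0,0.05,0,0,0,0,0.08,0,0,0.03,0.03,0.1,0,0,0.06,0.06,0.1,0,0,0.06,0.06,0.1,0,0],
)

```text
clock: 19.18
tcp_pos: [0.518, 0.0098, 0.1704]
orientation: [0.003, 0.004, 1.0, 0.001]
wrist_force: [0.3, 0.8, 0.2]
finger_gap: 0.0002
grip_force: 0.0
```

```bash
cat > lev.py <<'E'
from h import *
import sys
f=sys.argv[1]; snap('side',f)
g=cv2.cvtColor(cv2.imread(f'pics/{f}.png'),cv2.COLOR_BGR2GRAY)
hx,hy=.4507,-.0735
for t in np.arange(-.2,1.6,.2): print('pred',round(t,1),[proj(f,[hx,hy+r*np.sin(t),.055+r*np.cos(t)])[0].round(1).tolist() for r in(.025,.053)])
for v in range(270,318,2): print(v,g[v,234:264:2].tolist())
E
python3 jaw.py side16; python3 lev.py side17
```

```text
[0.518  0.0098 0.1704] [0.3 0.8 0.2]
jaw (0.689, (-61, 5)) block (0.575, (-8, 0)) lever (0.609, (-62, -9))
px per 100mm [-59.6   3.8]
jar 0.997 0 0
pred -0.2 [[243.8, 300.1], [243.2, 290.9]]
pred 0.0 [[243.7, 297.6], [243.0, 285.6]]
pred 0.2 [[243.6, 295.6], [242.7, 281.4]]
pred 0.4 [[243.5, 294.0], [242.6, 278.3]]
pred 0.6 [[243.5, 293.1], [242.5, 276.5]]
pred 0.8 [[243.5, 292.7], [242.5, 276.0]]
pred 1.0 [[243.5, 293.0], [242.6, 276.7]]
pred 1.2 [[243.5, 293.8], [242.7, 278.6]]
pred 1.4 [[243.6, 295.2], [242.9, 281.6]]
270 [103, 123, 136, 132, 125, 131, 139, 135, 136, 138, 134, 140, 141, 136, 134]
272 [82, 118, 136, 137, 136, 125, 135, 138, 136, 138, 135, 128, 134, 139, 135]
274 [80, 114, 134, 122, 118, 111, 121, 133, 136, 133, 131, 130, 126, 138, 138]
276 [78, 110, 122, 42, 51, 41, 80, 123, 133, 136, 131, 127, 129, 132, 139]
278 [81, 110, 108, 39, 46, 40, 86, 127, 128, 135, 135, 134, 129, 131, 131]
280 [111, 129, 132, 34, 45, 39, 59, 132, 126, 123, 127, 128, 130, 134, 133]
282 [125, 132, 128, 38, 46, 41, 62, 127, 123, 115, 112, 122, 123, 120, 122]
284 [133, 128, 122, 38, 42, 41, 5
[... 547 characters left out ...]
 117, 121, 125, 121, 116, 116, 114]
300 [124, 123, 115, 135, 142, 142, 142, 111, 117, 117, 118, 117, 122, 120, 123]
302 [116, 134, 136, 132, 142, 142, 144, 133, 144, 146, 139, 134, 134, 121, 122]
304 [123, 143, 103, 123, 142, 146, 144, 116, 157, 143, 97, 99, 107, 131, 120]
306 [116, 144, 95, 145, 144, 143, 140, 138, 145, 143, 83, 94, 133, 143, 140]
308 [108, 140, 81, 146, 144, 141, 142, 145, 126, 136, 71, 88, 90, 101, 89]
310 [94, 121, 60, 140, 139, 140, 140, 140, 85, 99, 85, 96, 96, 96, 95]
312 [83, 100, 82, 125, 125, 127, 126, 127, 92, 97, 99, 97, 100, 100, 100]
314 [82, 98, 85, 89, 88, 88, 93, 91, 88, 98, 91, 98, 96, 96, 95]
316 [94, 97, 86, 95, 92, 94, 94, 95, 87, 97, 86, 97, 93, 92, 93]
```

Lever is tilted about 0.8 rad, with its tip at v≈275. Now pressing down from above on the grip.

move_arm(
  moves=[-0.03,-0.022,0,0,0,-0.06,-0.045,0,0,0,-0.06,-0.045,-0.03,0,0,-0.06,-0.045,-0.06,0,0,-0.06,-0.045,-0.08,0,0,-0.06,-0.045,-0.088,0,0,-0.06,-0.045,-0.096,0,0,-0.06,-0.045,-0.104,0,0,-0.06,-0.045,-0.11,0,0,-0.06,-0.045,-0.115,0,0,-0.06,-0.045,-0.117,0,0,-0.06,-0.045,-0.117,0,0],
)

```text
clock: 20.28
tcp_pos: [0.4541, -0.0273, 0.0537]
orientation: [0.003, 0.002, 1.0, 0.012]
wrist_force: [1.1, 38.8, 18.7]
finger_gap: -0.0001
grip_force: 26.7
```

High side force: the finger came down beyond the lever's tip. Lifting off.

move_arm(
  moves=[0,0.006,0.002,0,0,0,0.01,0.006,0,0,0,0.012,0.02,0,0,0,0.012,0.05,0,0,0,0.012,0.09,0,0,0.03,0.03,0.115,0,0,0.06,0.045,0.115,0,0,0.06,0.045,0.115,0,0],
)

```text
clock: 20.95
tcp_pos: [0.5198, 0.0078, 0.1694]
orientation: [0.005, 0.005, 1.0, -0.0]
wrist_force: [1.1, -0.3, -0.4]
finger_gap: -0.0001
grip_force: 0.0
```

```bash
python3 jaw.py side18; python3 lev.py side19 | sed -n '10,24p'
```

```text
[0.5198 0.0078 0.1694] [ 1.1 -0.3 -0.4]
jaw (0.748, (-59, 5)) block (0.525, (-15, 1)) lever (0.637, (-60, -8))
px per 100mm [-59.6   3.8]
jar 0.997 0 0
270 [107, 122, 136, 133, 125, 133, 139, 137, 133, 140, 134, 142, 141, 137, 135]
272 [83, 120, 137, 139, 136, 125, 132, 140, 138, 135, 136, 124, 136, 136, 135]
274 [76, 113, 136, 140, 139, 131, 121, 134, 136, 133, 133, 130, 128, 139, 139]
276 [76, 108, 137, 137, 116, 95, 107, 124, 132, 138, 133, 128, 129, 134, 139]
278 [77, 111, 138, 121, 39, 50, 43, 111, 125, 137, 133, 132, 130, 133, 132]
280 [114, 126, 132, 118, 38, 55, 41, 81, 126, 123, 126, 130, 132, 133, 134]
282 [124, 135, 130, 127, 37, 54, 43, 76, 122, 112, 113, 121, 125, 120, 121]
284 [131, 126, 122, 120, 39, 54, 41, 53, 119, 114, 110, 113, 115, 118, 115]
286 [118, 123, 119, 115, 41, 45, 39, 58, 120, 121, 116, 109, 106, 112, 115]
288 [113, 112, 120, 115, 41, 50, 43, 50, 117, 119, 118, 115, 112, 112, 116]
290 [105, 113, 117, 120, 37, 53, 45, 42, 114, 112, 122, 120, 112, 110, 112]
292 [88, 115, 113, 115, 41, 47, 41, 45, 115, 117, 120, 122, 116, 113, 113]
294 [91, 115, 116, 114, 38, 47, 40, 84, 117, 114, 116, 120, 122, 118, 118]
296 [89, 117, 114, 112, 116, 107, 118, 153, 118, 120, 119, 118, 120, 121, 119]
298 [89, 117, 116, 116, 156, 143, 144, 149, 118, 119, 122, 122, 117, 116, 117]
```

```bash
python3 prof.py side18
python3 - <<'E'
from h import *
g={f:cv2.cvtColor(cv2.imread(f'pics/{f}.png'),cv2.COLOR_BGR2GRAY).astype(np.float32) for f in('side14','side17','side18')}
# subpixel column shift of jaw carriage/board lower strip between pictures
for a in('side17','side18'):
    for (x0,x1,y0,y1) in((215,290,312,345),):
        w=cv2.createHanningWindow((x1-x0,y1-y0),cv2.CV_32F)
        print(a,cv2.phaseCorrelate(g['side14'][y0:y1,x0:x1],g[a][y0:y1,x0:x1],w))
E
```

```text
0.03 -104:125 -102:121 -100:72 -98:69 -96:73 -94:72 -92:75 -90:75 -88:77 -86:68 -84:70 -82:77 -80:78 -78:72 -76:69 -74:68 -72:70 -70:67 -68:71 -66:80 -64:75 -62:81 -60:59 -58:74 -56:129 -54:122 -52:123 -50:124 -48:124 -46:128 -44:125 -42:125 -40:64 -38:51 -36:53 -34:55 -32:57
0 -104:126 -102:134 -100:83 -98:73 -96:80 -94:72 -92:78 -90:74 -88:75 -86:80 -84:74 -82:75 -80:75 -78:78 -76:78 -74:72 -72:68 -70:67 -68:72 -66:71 -64:75 -62:85 -60:86 -58:94 -56:130 -54:126 -52:125 -50:129 -48:122 -46:124 -44:127 -42:125 -40:127 -38:81 -36:5 -34:13 -32:103
-0.03 -104:122 -102:136 -100:104 -98:76 -96:73 -94:69 -92:70 -90:77 -88:68 -86:76 -84:74 -82:68 -80:76 -78:76 -76:73 -74:77 -72:68 -70:68 -68:71 -66:66 -64:70 -62:73 -60:76 -58:53 -56:132 -54:123 -52:126 -50:124 -48:126 -46:123 -44:122 -42:133 -40:125 -38:127 -36:133 -34:116 -32:132
side17 ((0.4473631160136975, 0.17154846047541383), 1.0077675642790618)
side18 ((2.137730480134664, -0.04572251954848028), 1.020108260401973)
```

The jaw slipped back about 3 mm. I'll re-seat it, lifting straight up afterwards.

move_arm(
  moves=[0.015,-0.03,0,0,0,0.015,-0.06,0,0,0,0.015,-0.081,0,0,0,0.013,-0.081,-0.035,0,0,0.012,-0.081,-0.07,0,0,0.012,-0.081,-0.105,0,0,0.012,-0.081,-0.135,0,0,0.012,-0.081,-0.15,0,0,0.012,-0.081,-0.152,0,0,0.006,-0.081,-0.152,0,0,0,-0.081,-0.152,0,0,0,-0.081,-0.152,0,0],
)

```text
clock: 22.05
tcp_pos: [0.5121, -0.0742, 0.0159]
orientation: [0.0, 0.006, 1.0, -0.0]
wrist_force: [0.5, -0.5, 0.9]
finger_gap: 0.0001
grip_force: 0.0
```

move_arm(
  moves=[-0.006,0,0,0,0,-0.012,0,0,0,0,-0.016,0,0,0,0,-0.02,0,0,0,0,-0.024,0,0,0,0,-0.024,0,0,0,0,-0.022,0,0.004,0,0,-0.02,0,0.02,0,0,-0.018,0,0.05,0,0,-0.018,0,0.085,0,0,-0.018,0,0.12,0,0,-0.018,0,0.12,0,0],
)

```text
clock: 23.05
tcp_pos: [0.4983, -0.075, 0.1409]
orientation: [0.004, 0.005, 1.0, -0.001]
wrist_force: [1.4, 0.3, -0.6]
finger_gap: -0.0002
grip_force: 0.0
```

```bash
python3 jaw.py side20; python3 prof.py side20; python3 lev.py side21 | sed -n '10,24p'
```

```text
[ 0.4983 -0.075   0.1409] [ 1.4  0.3 -0.6]
jaw (0.677, (-61, 5)) block (0.576, (-8, 0)) lever (0.616, (-62, -8))
px per 100mm [-59.6   3.8]
jar 0.997 0 0
0.03 -104:131 -102:114 -100:74 -98:69 -96:71 -94:74 -92:75 -90:73 -88:80 -86:71 -84:66 -82:75 -80:73 -78:72 -76:73 -74:72 -72:67 -70:67 -68:72 -66:80 -64:74 -62:85 -60:126 -58:128 -56:121 -54:121 -52:132 -50:124 -48:129 -46:129 -44:127 -42:51 -40:49 -38:53 -36:53 -34:54 -32:56
0 -104:125 -102:129 -100:85 -98:74 -96:77 -94:74 -92:72 -90:75 -88:75 -86:81 -84:71 -82:72 -80:74 -78:78 -76:80 -74:71 -72:71 -70:68 -68:71 -66:72 -64:76 -62:87 -60:133 -58:129 -56:129 -54:127 -52:124 -50:123 -48:122 -46:130 -44:134 -42:113 -40:5 -38:5 -36:10 -34:60 -32:12
-0.03 -104:127 -102:133 -100:98 -98:70 -96:70 -94:68 -92:70 -90:74 -88:70 -86:80 -84:76 -82:66 -80:76 -78:76 -76:73 -74:76 -72:72 -70:67 -68:72 -66:69 -64:69 -62:80 -60:125 -58:125 -56:125 -54:123 -52:124 -50:126 -48:130 -46:125 -44:130 -42:117 -40:125 -38:122 -36:126 -34:133 -32:126
270 [107, 123, 137, 134, 128, 133, 140, 135, 134, 138, 135, 139, 141, 136, 136]
272 [82, 120, 138, 139, 135, 
[... 350 characters left out ...]
35, 134]
282 [122, 132, 127, 37, 52, 40, 58, 126, 120, 114, 112, 120, 123, 124, 121]
284 [131, 126, 122, 39, 49, 45, 44, 119, 117, 117, 108, 111, 114, 113, 115]
286 [118, 123, 118, 40, 46, 40, 40, 122, 121, 120, 116, 110, 107, 114, 118]
288 [114, 115, 117, 42, 49, 50, 39, 115, 115, 121, 117, 117, 109, 110, 118]
290 [113, 113, 116, 40, 48, 47, 40, 117, 114, 113, 121, 124, 115, 112, 113]
292 [118, 115, 113, 35, 48, 44, 42, 113, 116, 112, 117, 120, 115, 116, 112]
294 [116, 116, 118, 56, 48, 43, 46, 115, 120, 114, 115, 118, 122, 121, 117]
296 [119, 117, 116, 139, 102, 106, 127, 118, 121, 121, 118, 119, 118, 123, 118]
298 [123, 119, 118, 146, 142, 144, 142, 117, 119, 117, 122, 123, 114, 117, 115]
```

Home again. Lever is at about 0.5 rad. This time I'll sweep from the −y side, lower and farther.

move_arm(
  moves=[-0.01,-0.03,0.01,0,0,-0.03,-0.05,0.01,0,0,-0.042,-0.056,0,0,0,-0.042,-0.056,-0.03,0,0,-0.042,-0.056,-0.06,0,0,-0.042,-0.056,-0.074,0,0,-0.042,-0.05,-0.074,0,0,-0.042,-0.04,-0.074,0,0,-0.042,-0.03,-0.074,0,0,-0.042,-0.02,-0.074,0,0,-0.042,-0.01,-0.074,0,0,-0.042,0,-0.074,0,0],
)

```text
clock: 24.15
tcp_pos: [0.4537, -0.0728, 0.0614]
orientation: [0.001, 0.005, 1.0, -0.0]
wrist_force: [-0.4, -0.0, -0.0]
finger_gap: 0.0001
grip_force: 0.0
```

move_arm(
  moves=[0,0.007,0,0,0,0,0.014,0,0,0,0,0.021,-0.001,0,0,0,0.027,-0.003,0,0,0,0.032,-0.005,0,0,0,0.037,-0.007,0,0,0,0.04,-0.008,0,0,0,0.04,-0.008,0,0],
)

```text
clock: 24.82
tcp_pos: [0.4529, -0.0336, 0.0522]
orientation: [-0.0, 0.005, 1.0, 0.0]
wrist_force: [0.6, -0.4, 0.2]
finger_gap: -0.0003
grip_force: 0.1
```

move_arm(
  moves=[0,0,0.02,0,0,0,0,0.05,0,0,0,0,0.08,0,0,0.03,0.02,0.11,0,0,0.06,0.04,0.11,0,0,0.06,0.04,0.11,0,0],
)

```text
clock: 25.32
tcp_pos: [0.5198, 0.0076, 0.1648]
orientation: [0.004, 0.004, 1.0, 0.0]
wrist_force: [0.7, 0.4, 0.1]
finger_gap: -0.0
grip_force: 0.0
```

```bash
python3 jaw.py side22; python3 lev.py side23
python3 - <<'E'
from h import *
c=snap('scene','scene4'); f='scene4'
g=cv2.cvtColor(c['pixels'],cv2.COLOR_RGB2GRAY)
for t in(0,.4,.8,1.2,1.57): print(t,[proj(f,[.4507,-.0735+r*np.sin(t),.055+r*np.cos(t)])[0].round(1).tolist() for r in(.02,.056)])
u,v=proj(f,[.4507,-.0735,.055])[0].astype(int); print(u-14)
for y in range(v-34,v+12,2): print(y,g[y,u-14:u+22:2].tolist())
E
```

```text
[0.5198 0.0076 0.1648] [0.7 0.4 0.1]
jaw (0.681, (-61, 5)) block (0.582, (-8, 0)) lever (0.621, (-62, -7))
px per 100mm [-59.6   3.8]
jar 0.997 0 0
pred -0.2 [[243.8, 300.1], [243.2, 290.9]]
pred 0.0 [[243.7, 297.6], [243.0, 285.6]]
pred 0.2 [[243.6, 295.6], [242.7, 281.4]]
pred 0.4 [[243.5, 294.0], [242.6, 278.3]]
pred 0.6 [[243.5, 293.1], [242.5, 276.5]]
pred 0.8 [[243.5, 292.7], [242.5, 276.0]]
pred 1.0 [[243.5, 293.0], [242.6, 276.7]]
pred 1.2 [[243.5, 293.8], [242.7, 278.6]]
pred 1.4 [[243.6, 295.2], [242.9, 281.6]]
270 [105, 125, 135, 133, 126, 133, 139, 136, 136, 138, 133, 140, 140, 134, 133]
272 [82, 120, 136, 140, 138, 126, 133, 138, 139, 136, 133, 130, 135, 135, 133]
274 [79, 116, 138, 139, 140, 134, 121, 134, 137, 132, 131, 130, 131, 137, 137]
276 [73, 110, 137, 133, 119, 130, 129, 122, 134, 136, 134, 130, 128, 136, 136]
278 [76, 110, 135, 69, 44, 43, 119, 129, 126, 137, 135, 133, 132, 134, 132]
280 [111, 129, 132, 40, 42, 44, 59, 130, 127, 124, 125, 128, 130, 134, 134]
282 [124, 131, 127, 42, 46, 47, 58, 129, 120, 115, 115, 122, 124, 121, 122]
284 [129, 128, 120, 37, 41, 
[... 2777 characters left out ...]
142, 91, 68, 120, 143, 142]
306 [137, 140, 132, 126, 105, 133, 135, 142, 82, 93, 141, 100, 64, 75, 81, 89, 136, 136]
308 [138, 103, 86, 78, 66, 140, 134, 130, 121, 92, 128, 141, 77, 85, 86, 85, 115, 138]
310 [67, 82, 87, 120, 76, 111, 125, 134, 134, 142, 68, 152, 117, 86, 85, 83, 73, 132]
312 [75, 74, 83, 148, 129, 91, 140, 133, 134, 136, 113, 62, 77, 84, 78, 75, 77, 83]
314 [75, 90, 75, 90, 140, 82, 131, 133, 136, 136, 128, 71, 75, 78, 77, 88, 121, 92]
316 [78, 74, 62, 43, 133, 135, 95, 137, 129, 116, 93, 78, 82, 82, 82, 116, 137, 132]
318 [80, 78, 76, 51, 113, 82, 48, 109, 82, 69, 78, 80, 82, 81, 81, 90, 114, 101]
320 [82, 79, 77, 69, 70, 79, 73, 73, 80, 80, 80, 80, 79, 82, 83, 81, 78, 86]
```

The scene camera shows the lever at about 1.3 rad (tip near (271,284)). Pressing down on the grip now.

move_arm(
  moves=[-0.03,-0.022,0,0,0,-0.06,-0.044,0,0,0,-0.06,-0.044,-0.035,0,0,-0.06,-0.044,-0.07,0,0,-0.06,-0.044,-0.095,0,0,-0.06,-0.044,-0.105,0,0,-0.06,-0.044,-0.11,0,0,-0.06,-0.044,-0.114,0,0,-0.06,-0.044,-0.116,0,0,-0.06,-0.044,-0.116,0,0],
)

```text
clock: 26.3
tcp_pos: [0.4531, -0.0383, 0.0468]
orientation: [0.0, 0.006, 1.0, -0.0]
wrist_force: [0.3, 0.4, -0.2]
finger_gap: 0.0
grip_force: 0.0
```

move_arm(
  moves=[0,0,-0.002,0,0,0,0,-0.004,0,0,0,0,-0.006,0,0,0,0,-0.006,0,0],
)

```text
clock: 26.63
tcp_pos: [0.4537, -0.038, 0.0407]
orientation: [0.001, 0.005, 1.0, 0.0]
wrist_force: [1.0, 0.9, 1.1]
finger_gap: 0.0003
grip_force: 0.6
```

move_arm(
  moves=[0,0,-0.002,0,0,0,0,-0.004,0,0,0,0,-0.006,0,0,0,0,-0.006,0,0],
)

```text
clock: 26.97
tcp_pos: [0.4537, -0.0379, 0.0351]
orientation: [0.001, 0.005, 1.0, 0.0]
wrist_force: [-0.3, 2.2, 9.2]
finger_gap: -0.0002
grip_force: 4.7
```

move_arm(
  moves=[0,0,-0.002,0,0,0,0,-0.003,0,0,0,0,-0.003,0,0],
)

```text
clock: 27.22
tcp_pos: [0.4561, -0.0379, 0.0344]
orientation: [0.003, 0.005, 1.0, 0.0]
wrist_force: [-1.3, 4.7, 23.9]
finger_gap: 0.0001
grip_force: 11.6
```

Hard stop reached (24 N). Lifting straight off and checking everything.

move_arm(
  moves=[0,0,0.006,0,0,0,0,0.025,0,0,0,0,0.06,0,0,0,0,0.095,0,0,0.03,0.02,0.125,0,0,0.06,0.044,0.13,0,0,0.06,0.044,0.13,0,0,0.06,0.044,0.13,0,0],
)

```text
clock: 27.88
tcp_pos: [0.5145, 0.0067, 0.1615]
orientation: [0.0, 0.004, 1.0, -0.0]
wrist_force: [0.3, -1.9, -1.0]
finger_gap: 0.0001
grip_force: 0.0
```

```bash
python3 jaw.py side24; python3 prof.py side24; python3 lev.py side25 | sed -n '10,26p'
python3 - <<'E'
from h import *
c=snap('scene','scene5'); f='scene5'
g=cv2.cvtColor(c['pixels'],cv2.COLOR_RGB2GRAY)
for t in(1.2,1.35,1.57): print(t,[proj(f,[.4507,-.0735+r*np.sin(t),.055+r*np.cos(t)])[0].round(1).tolist() for r in(.02,.056)], proj('side24',[.4507,-.0735+.056*np.sin(t),.055+.056*np.cos(t)]).round(1))
for y in range(278,310,2): print(y,g[y,261:295:2].tolist())
a=cv2.imread('pics/side0.png');b=cv2.imread('pics/side24.png')
for n,(x0,x1,y0,y1) in{'dish':(318,360,228,260),'big':(168,193,232,264)}.items():
    r=cv2.minMaxLoc(cv2.matchTemplate(b[y0-20:y1+20,x0-20:x1+20],a[y0:y1,x0:x1],cv2.TM_CCOEFF_NORMED));print(n,round(r[1],3),r[3][0]-20,r[3][1]-20)
E
```

```text
[0.5145 0.0067 0.1615] [ 0.3 -1.9 -1. ]
jaw (0.684, (-59, 5)) block (0.522, (-15, 1)) lever (0.601, (-60, -3))
px per 100mm [-59.6   3.8]
jar 0.997 0 0
0.03 -104:124 -102:126 -100:73 -98:74 -96:77 -94:75 -92:77 -90:73 -88:77 -86:72 -84:68 -82:77 -80:74 -78:73 -76:69 -74:73 -72:69 -70:69 -68:74 -66:79 -64:73 -62:80 -60:60 -58:105 -56:121 -54:124 -52:121 -50:124 -48:130 -46:121 -44:122 -42:115 -40:56 -38:55 -36:50 -34:55 -32:60
0 -104:126 -102:131 -100:85 -98:75 -96:78 -94:71 -92:79 -90:72 -88:72 -86:78 -84:74 -82:74 -80:75 -78:77 -76:77 -74:69 -72:69 -70:70 -68:74 -66:69 -64:75 -62:83 -60:93 -58:131 -56:126 -54:126 -52:126 -50:130 -48:128 -46:128 -44:125 -42:121 -40:133 -38:17 -36:10 -34:35 -32:112
-0.03 -104:128 -102:130 -100:104 -98:70 -96:72 -94:70 -92:71 -90:77 -88:66 -86:76 -84:70 -82:68 -80:72 -78:79 -76:77 -74:78 -72:73 -70:71 -68:70 -66:69 -64:69 -62:75 -60:93 -58:97 -56:119 -54:125 -52:122 -50:126 -48:123 -46:122 -44:119 -42:131 -40:117 -38:123 -36:145 -34:137 -32:118
270 [104, 120, 136, 134, 126, 130, 139, 133, 135, 138, 134, 142, 141, 136, 133]
272 [81, 118, 137, 140, 133, 
[... 2044 characters left out ...]
9, 117, 138, 147]
294 [100, 98, 100, 101, 107, 97, 6, 18, 21, 28, 106, 91, 124, 145, 146, 144, 140]
296 [106, 93, 98, 100, 101, 105, 60, 13, 21, 16, 74, 152, 147, 144, 140, 136, 135]
298 [79, 75, 92, 105, 105, 104, 98, 24, 17, 23, 1, 143, 140, 135, 136, 141, 125]
300 [83, 79, 73, 104, 107, 113, 135, 106, 5, 19, 13, 96, 138, 142, 120, 91, 76]
302 [84, 81, 76, 78, 142, 151, 147, 154, 44, 73, 103, 144, 126, 81, 80, 77, 87]
304 [82, 84, 80, 73, 128, 144, 138, 138, 125, 129, 135, 136, 133, 81, 68, 142, 115]
306 [79, 83, 83, 78, 80, 126, 139, 134, 127, 86, 143, 134, 140, 119, 72, 125, 141]
308 [83, 82, 84, 82, 76, 109, 104, 86, 78, 69, 114, 127, 116, 120, 138, 82, 135]
dish 0.998 0 0
big 0.995 0 0
```

The lever is fully down (tip at v≈283, matching 1.57), and the jar, dish and larger jar are unmoved. The jaw slipped back about 2 mm, so I'll re-seat it for margin.

move_arm(
  moves=[0.015,-0.03,0,0,0,0.015,-0.06,0,0,0,0.015,-0.08,0,0,0,0.013,-0.08,-0.035,0,0,0.012,-0.08,-0.07,0,0,0.012,-0.08,-0.1,0,0,0.012,-0.08,-0.13,0,0,0.012,-0.08,-0.145,0,0,0.012,-0.08,-0.147,0,0,0.006,-0.08,-0.147,0,0,0,-0.08,-0.147,0,0,0,-0.08,-0.147,0,0],
)

```text
clock: 29.03
tcp_pos: [0.512, -0.0742, 0.0157]
orientation: [0.0, 0.006, 1.0, -0.0]
wrist_force: [-0.6, 0.2, 0.1]
finger_gap: 0.0001
grip_force: 0.0
```

move_arm(
  moves=[-0.006,0,0,0,0,-0.012,0,0,0,0,-0.016,0,0,0,0,-0.02,0,0,0,0,-0.023,0,0,0,0,-0.023,0,0,0,0],
)

```text
clock: 29.53
tcp_pos: [0.491, -0.0744, 0.0156]
orientation: [0.001, 0.005, 1.0, -0.0]
wrist_force: [1.1, 0.5, 6.3]
finger_gap: -0.0
grip_force: 3.2
```

move_arm(
  moves=[-0.002,0,0,0,0,-0.002,0,0,0,0,0,0,0.004,0,0,0,0,0.02,0,0,0.002,0,0.05,0,0,0.002,0,0.085,0,0,0.002,0,0.12,0,0,0.03,0.03,0.14,0,0,0.03,0.06,0.14,0,0,0.03,0.08,0.14,0,0,0.03,0.08,0.14,0,0],
)

```text
clock: 30.45
tcp_pos: [0.5191, 0.0091, 0.1545]
orientation: [-0.001, 0.003, 1.0, 0.001]
wrist_force: [-0.4, -0.0, -0.4]
finger_gap: 0.0002
grip_force: 0.0
```

```bash
python3 jaw.py side26; python3 prof.py side26; python3 lev.py side27 | sed -n '14,25p'
python3 - <<'E'
from h import *
g={f:cv2.cvtColor(cv2.imread(f'pics/{f}.png'),cv2.COLOR_BGR2GRAY).astype(np.float32) for f in('side20','side18','side24','side26')}
w=cv2.createHanningWindow((75,33),cv2.CV_32F)
for a in('side18','side24','side26'): print(a,cv2.phaseCorrelate(g['side20'][312:345,215:290],g[a][312:345,215:290],w))
E
```

```text
[0.5191 0.0091 0.1545] [-0.4 -0.  -0.4]
jaw (0.68, (-61, 5)) block (0.577, (-8, 0)) lever (0.575, (-61, -3))
px per 100mm [-59.6   3.8]
jar 0.997 0 0
0.03 -104:133 -102:126 -100:72 -98:70 -96:72 -94:73 -92:77 -90:72 -88:72 -86:71 -84:74 -82:72 -80:72 -78:72 -76:71 -74:69 -72:71 -70:70 -68:74 -66:76 -64:75 -62:79 -60:131 -58:132 -56:126 -54:127 -52:127 -50:126 -48:124 -46:124 -44:132 -42:47 -40:49 -38:51 -36:55 -34:54 -32:58
0 -104:127 -102:130 -100:88 -98:71 -96:76 -94:74 -92:74 -90:76 -88:74 -86:77 -84:69 -82:72 -80:77 -78:77 -76:76 -74:72 -72:68 -70:69 -68:73 -66:67 -64:77 -62:82 -60:124 -58:129 -56:131 -54:125 -52:121 -50:129 -48:123 -46:124 -44:121 -42:99 -40:8 -38:12 -36:10 -34:58 -32:8
-0.03 -104:127 -102:124 -100:95 -98:72 -96:73 -94:68 -92:72 -90:77 -88:70 -86:77 -84:72 -82:68 -80:73 -78:78 -76:73 -74:76 -72:72 -70:69 -68:68 -66:69 -64:69 -62:80 -60:129 -58:133 -56:124 -54:127 -52:122 -50:131 -48:131 -46:129 -44:126 -42:123 -40:127 -38:123 -36:133 -34:123 -32:131
278 [82, 112, 137, 136, 135, 137, 134, 126, 127, 135, 135, 133, 130, 131, 129]
280 [114, 129, 133, 138, 133, 132, 
[... 329 characters left out ...]
19, 115, 113, 109, 114]
290 [114, 111, 116, 35, 45, 39, 36, 113, 114, 111, 124, 120, 114, 109, 112]
292 [116, 116, 113, 35, 39, 34, 44, 115, 115, 112, 118, 121, 116, 112, 114]
294 [115, 114, 117, 44, 38, 36, 38, 117, 117, 114, 115, 119, 122, 121, 118]
296 [118, 117, 112, 40, 37, 43, 42, 116, 120, 122, 118, 118, 117, 124, 120]
298 [122, 121, 115, 113, 106, 116, 141, 118, 118, 115, 122, 122, 113, 117, 117]
300 [120, 123, 118, 130, 142, 144, 144, 108, 116, 115, 117, 118, 118, 118, 121]
side18 ((2.110619271782781, -0.130550793839614), 1.0003354544109768)
side24 ((1.575807238470567, -0.053449726736573666), 1.0276957861582439)
side26 ((0.4637127661082232, -0.04356228272670748), 1.0231617454246238)
```

The jaw is fully home, the lever is down, the jar stands clear and the robot touches nothing, so I'm handing in.

```bash
python3 -c "
from workcell import env
print(env.hand_in())"
```

```text
the job is handed in; nothing more can be done
None
```

I handed the job in at about 30 s of the 70 s limit, and no verdict came back: on camera the jar stands upright on the bare table clear of the jig, the block is square against the stop with the jaw re-seated after it slipped back three times, the lever is fully down, and the dish and larger jar had not moved when last checked, just before the final jaw push.

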